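Sleeve and shroud the purge nozzles

TASK

Get the nozzle bank ready for purging: slide every tan ceramic sleeve gently down over a nozzle of its own (no dropping, ceramic chips) until it sits fully home on the brass socket, then turn each stainless shroud cup upside down and put it over a sleeved nozzle, mouth flat on the bank plate. Only when all the sleeves and shrouds are on, swing the purge lever over to its far stop. Do not disturb the nuts, the driver, the gasket or the small spacer.

Things in the scene. Friction and masses are not known exactly. Their poses are not given: they have to be found in the camera images.
- bank: Fixed nozzle bank: grey plate 90 x 370 x 20 mm carrying three upright stainless nozzles in a row along its y axis, 140 mm apart. Origin: centre of its underside, on the shelf; z up.
- nozzle0 (a point): First upright nozzle: its tip, on its axis, 108 mm above the shelf. Shaft diameter 26 mm, the last 8 mm tapering to 18 mm. A brass socket (diameter 42 mm) at its foot makes a flat shoulder 32 mm above the shelf, where a sleeve sits (sleeve centre then 62 mm above the shelf, 16 mm of nozzle showing). The plate's top is 20 mm above the shelf.
- nozzle1 (a point): Second (middle) upright nozzle: its tip, on its axis, 108 mm above the shelf. Shaft diameter 26 mm, the last 8 mm tapering to 18 mm. A brass socket (diameter 42 mm) at its foot makes a flat shoulder 32 mm above the shelf, where a sleeve sits (sleeve centre then 62 mm above the shelf, 16 mm of nozzle showing). The plate's top is 20 mm above the shelf.
- nozzle2 (a point): Third upright nozzle: its tip, on its axis, 108 mm above the shelf. Shaft diameter 26 mm, the last 8 mm tapering to 18 mm. A brass socket (diameter 42 mm) at its foot makes a flat shoulder 32 mm above the shelf, where a sleeve sits (sleeve centre then 62 mm above the shelf, 16 mm of nozzle showing). The plate's top is 20 mm above the shelf.
- sleeve0: Tan ceramic sleeve, a plain tube standing on end: outer diameter 43 mm, bore 31 mm, height 60 mm, about 130 g. Origin at its centre, z along its axis (30 mm above the shelf while standing). Both ends are alike. May be absent.
- sleeve1: Tan ceramic sleeve, a plain tube standing on end: outer diameter 43 mm, bore 31 mm, height 60 mm, about 130 g. Origin at its centre, z along its axis (30 mm above the shelf while standing). Both ends are alike. May be absent.
- sleeve2: Tan ceramic sleeve, a plain tube standing on end: outer diameter 43 mm, bore 31 mm, height 60 mm, about 130 g. Origin at its centre, z along its axis (30 mm above the shelf while standing). Both ends are alike. May be absent.
- shroud0: Stainless shroud cup, 320 g, lying on its side: solid square head (62 x 62 x 34 mm) closing a round tube (outer diameter 58, bore 52, 94 mm deep). Origin mid-head, 17 mm from the closed end, 111 mm from the mouth; x points to the mouth, head flats face y and z. Origin is 31 mm above the shelf lying, 131 mm when seated mouth-down on the bank plate.
- shroud1: Stainless shroud cup, 320 g, lying on its side: solid square head (62 x 62 x 34 mm) closing a round tube (outer diameter 58, bore 52, 94 mm deep). Origin mid-head, 17 mm from the closed end, 111 mm from the mouth; x points to the mouth, head flats face y and z. Origin is 31 mm above the shelf lying, 131 mm when seated mouth-down on the bank plate.
- purge_lever_base: Fixed grey block (70 x 50 x 25 mm) of the purge lever. Origin: centre of its underside; the lever swings in its x-z plane about a pivot 22 mm above the origin, from leaning to -x over to its +x side (away from the robot).
- purge_lever (a joint): Angle of the purge lever in rad: 0 leaning 0.5 rad to the base's -x side, 0.5 upright, 1.0 at the far stop leaning to +x. It starts between 0 and 0.25, moves under a light push (about 1 N at the tip) and stays where it is left.
- purge_lever_tip (a point): Centre of the lever's black ball (26 mm in diameter), 90 mm from the pivot; the rod below it is 10 mm thick.
- nut0: Bystander: silver flange nut, 52 mm wide, 22 mm high. Origin under its centre. Leave alone.
- nut1: Bystander: another such flange nut.
- nut2: Bystander: another such flange nut.
- driver: Bystander: glossy black torque driver lying down, 200 mm long, 34 mm thick. Origin on its axis; x towards its tip.
- gasket: Bystander: flat copper gasket ring, 90 mm across, 5 mm thick.
- spacer: Bystander: small tan ceramic spacer ring, 36 mm across, 18 mm high (not one of the sleeves).

How it is judged (in metres and radians):
On the way, in this order (a step that is already met when the one before it is completed fails the run):
1. every sleeve home on a nozzle and every shroud upside down over a sleeved nozzle (z of sleeve0 in the frame of bank between 0.058 and 0.066 m and (horizontal distance between sleeve0 and nozzle0 below 0.006 m or horizontal distance between sleeve0 and nozzle1 below 0.006 m or horizontal distance between sleeve0 and nozzle2 below 0.006 m) and z of sleeve1 in the frame of bank between 0.058 and 0.066 m and (horizontal distance between sleeve1 and nozzle0 below 0.006 m or horizontal distance between sleeve1 and nozzle1 below 0.006 m or horizontal distance between sleeve1 and nozzle2 below 0.006 m) and z of sleeve2 in the frame of bank between 0.058 and 0.066 m and (horizontal distance between sleeve2 and nozzle0 below 0.006 m or horizontal distance between sleeve2 and nozzle1 below 0.006 m or horizontal distance between sleeve2 and nozzle2 below 0.006 m) and angle between each of shroud0, shroud1's own x axis and vertical above 3.04 rad and z of shroud0 in the frame of bank between 0.127 and 0.136 m and (horizontal distance between shroud0 and nozzle0 below 0.01 m or horizontal distance between shroud0 and nozzle1 below 0.01 m or horizontal distance between shroud0 and nozzle2 below 0.01 m) and (horizontal distance between shroud0 and sleeve0 below 0.012 m or horizontal distance between shroud0 and sleeve1 below 0.012 m or horizontal distance between shroud0 and sleeve2 below 0.012 m) and z of shroud1 in the frame of bank between 0.127 and 0.136 m and (horizontal distance between shroud1 and nozzle0 below 0.01 m or horizontal distance between shroud1 and nozzle1 below 0.01 m or horizontal distance between shroud1 and nozzle2 below 0.01 m) and (horizontal distance between shroud1 and sleeve0 below 0.012 m or horizontal distance between shroud1 and sleeve1 below 0.012 m or horizontal distance between shroud1 and sleeve2 below 0.012 m)), for 0.2 s.
2. purge lever swung over to its far stop (value of joint purge_lever above 0.85 rad), for 0.2 s.
At the end, for the whole second after the job is handed in: Each sleeve within 6 mm of a nozzle's axis, centre 58-66 mm above the bank's underside; each shroud mouth-down (0.1 rad), within 10 mm of a nozzle and 12 mm of a sleeve, head centre 127-136 mm above the underside; all at rest; lever past 0.85 rad (all of step 1 and linear speed of each of sleeve0, sleeve1, sleeve2, shroud0, shroud1 below 0.02 m/s and value of joint purge_lever above 0.85 rad); the robot touches nothing.
It fails at once if a nut, the driver, the gasket or the small spacer is moved more than 40 mm (distance of any of nut0, nut1, nut2, driver, gasket, spacer from where it was at the start of the episode above 0.04 m).
It fails at once if a ceramic sleeve is let drop down a nozzle (over 0.4 m/s while on it and still above its seat), as from more than about 15 mm ((height (world z) of sleeve0 between 0.07 and 0.125 m and linear speed of sleeve0 above 0.4 m/s and (horizontal distance between sleeve0 and nozzle0 below 0.01 m or horizontal distance between sleeve0 and nozzle1 below 0.01 m or horizontal distance between sleeve0 and nozzle2 below 0.01 m)) or (height (world z) of sleeve1 between 0.07 and 0.125 m and linear speed of sleeve1 above 0.4 m/s and (horizontal distance between sleeve1 and nozzle0 below 0.01 m or horizontal distance between sleeve1 and nozzle1 below 0.01 m or horizontal distance between sleeve1 and nozzle2 below 0.01 m)) or (height (world z) of sleeve2 between 0.07 and 0.125 m and linear speed of sleeve2 above 0.4 m/s and (horizontal distance between sleeve2 and nozzle0 below 0.01 m or horizontal distance between sleeve2 and nozzle1 below 0.01 m or horizontal distance between sleeve2 and nozzle2 below 0.01 m))).
Of sleeve0, sleeve1, sleeve2 only 2 to 3 are there at a start; the rules pass over those that are not, and their reading is None.
At some moment in a run one of sleeve0, sleeve1, sleeve2, shroud0, shroud1 may be knocked a few centimetres aside while the robot is not near it.
It also fails if it takes over 208 s, if anything falls off the work surface, if the arm or the gripper's body presses on something with over 40 N, if the wrist force passes 120 N, or if a joint passes its speed limit or range.

ROBOT

A 6-joint arm with a two-finger parallel gripper is mounted at the origin on the work surface. World frame = base frame: x ahead of the robot, y to its left, z up, the work surface at z = 0. Lengths are in m, angles in degrees, forces in N, time in s.
With the tool pointing down it reaches from about 0.4 to 0.825 m from the base axis. Payload 7 kg.
Tool frame: the origin (TCP) lies at the very end of the fingers, on their centre line; the grasp point (between the pads) lies 19 mm behind it (ctrl.tcp_to_grasp is the distance from the TCP to the grasp point, in m); z points along the fingers, x is the direction in which the jaws open and shut, and the axes are right-handed (so a half turn about z gives the same grasp; the last joint's range is limited). The gripper opens to 88 mm and grips with 3 to 60 N. Pads are 19 mm wide; open, the fingers measure 130 mm over their backs; the gripper's body (78 mm by 193 mm) begins 47 mm behind the grasp point.
Start: joints at [-53.279, 20.546, 0.682, 0, -70.136, -16.507], TCP at [0.233, -0.633, 0.227] pointing down, gripper open.
Joint ranges: [-176.03, 176.03], [-82.01, 121.73], [-58.28, 71.71], [-173.87, 95.51], [-174.79, -0.11], [-173.66, 173.66]. Speed limits (degrees/s): [136.94, 136.94, 172.46, 180, 180, 180].

INTERFACE

Orientations are given as [roll, pitch, yaw] about the fixed x, y, z axes, in that order (R = Rz(yaw) Ry(pitch) Rx(roll)).
In Python, from plant import sensors, vision, ticket, ctrl gives the robot as it stands. The module is installed in compiled form; this text tells all that it offers.
- The arm moves only by the tool drive_tool, never from a script. Its argument "moves" is a list of rows, each a list of 6 numbers: the shift along the tool's x, y, z in units of 0.15 m (1.0 is 0.15 m), then the turn, a rotation vector about the tool's x, y, z in units of 60 degrees (1.0 is 60 degrees). In form: [[dx, dy, dz, rx, ry, rz], ...]. A call has 1 to 8 rows; each row is the pose to reach, as a shift and turn from the pose measured when the call began, along the tool's axes at that moment; what a row does not reach only later rows make up. A row lasts 1/10 s, in which the tool goes at most 50 mm and 8.59 degrees, less where a joint would pass 70% of its speed; a pose out of reach is approached as far as the arm can. A call with a number of a shift or a turn outside -1 to 1 is refused whole. A call with a gripper value outside its range is refused whole. "fingers" is the opening, from -1 (shut) to 1 (fully open), set as the call begins (left out, the last holds). The fingers move at their own pace and stop on an object; the grip force is fixed at half the most. Time passes only in rows, so rows that repeat a pose let the fingers close. It gives the time, the measured TCP pose, the force and the opening at its end, in the units of the state.
- sensors.get_obs(): the state, without advancing time (a new reading comes with each control period).
- vision.snapshot(name): name is "side" or "top"; returns a dict with "pixels" (400x640x3 uint8, red, green, blue), "fx", "fy", "cx", "cy" (pixels), "R" (3x3) and "t" (3): a world point X has camera coordinates R X + t. Camera axes: x right, y down, z forward; pixel columns grow to the right and rows downward; lengths in m; the calibration is good to about 2 mm. A picture is of the moment at which its call begins. There is no depth.
- ticket.close_job(): hands the job in, once; it reports no verdict.
The state is a dict: "clock": time; "joint_pos": joint angles; "qvel": joint speeds; "tau": joint torques, N m; "tool_pos": TCP position; "orientation": TCP orientation; "force": force on the tool from outside, world axes, zero at the start; "moment": the same for the moment, N m; "opening": finger opening in m.
Only numpy, scipy, OpenCV 4.12 (cv2) and the standard library are available. Lean on these libraries where they do the work, as an engineer would, in place of code of your own. Each camera call takes 0.05 s, during which the arm holds its last target.

## Working session

There is one attempt and no reset: what is moved stays moved. The work goes in short steps, Python scripts to look and compute and a tool call to move; the robot and the scene stay as the last step left them, time stands still between calls to the robot, and variables do not carry over. Pictures are saved under pics/ and viewed, and the job is handed in when it is done.

Besides the shell and the picture viewer there is one more tool, called after "Call:" by a JSON object that holds its "name" and its "arguments". drive_tool: Moves the arm, as the interface text tells. Shifts and turns lie within -1 to 1; 1 stands for 0.15 m of shift or 60 degrees of turn. Its arguments: {"type":"object","properties":{"moves":{"type":"array"},"fingers":{"type":"number"}},"required":["moves"]}

```bash
mkdir -p pics; cat > h.py <<'E'
import numpy as np, cv2
from scipy.spatial.transform import Rotation as Ro
from plant import sensors, vision, ticket, ctrl
def snap(n,f=None):
    s=vision.snapshot(n)
    if f: cv2.imwrite('pics/'+f+'.png',cv2.cvtColor(s['pixels'],cv2.COLOR_RGB2BGR))
    return s
def proj(s,X):
    c=np.array(s['R'])@np.array(X,float)+np.array(s['t']).ravel()
    return np.array([s['fx']*c[0]/c[2]+s['cx'],s['fy']*c[1]/c[2]+s['cy']])
def ray(s,u,v,z):
    R=np.array(s['R']);t=np.array(s['t']).ravel()
    o=-R.T@t; d=R.T@np.array([(u-s['cx'])/s['fx'],(v-s['cy'])/s['fy'],1])
    return o+d*(z-o[2])/d[2]
def tool():
    o=sensors.get_obs()
    return np.array(o['tool_pos']),Ro.from_euler('xyz',o['orientation'],degrees=True)
def plan(p,rpy=None,R=None):
    p0,R0=tool()
    d=R0.inv().apply(np.array(p)-p0)/0.15
    R1=R if R is not None else (R0 if rpy is None else Ro.from_euler('xyz',rpy,degrees=True))
    r=np.degrees((R0.inv()*R1).as_rotvec())/60
    print('plan',np.round(d,3),np.round(r,3),'rows>=',np.ceil(max(np.linalg.norm(d)*.15/.05,np.linalg.norm(r)*60/8.59)))
E
python3 - <<'E'
from h import *
print(sensors.get_obs())
for n in('side','top'):
    s=snap(n,n+'0');print(n,s['fx'],s['cx'],s['cy'],np.round(s['R'],3).tolist(),np.round(s['t'],3).tolist())
E
```

```text
{'clock': 0.0, 'joint_pos': array([-5.32807192e+01,  2.05895172e+01,  6.34546110e-01, -1.95270616e-02,
       -7.01369588e+01, -1.65071566e+01]), 'qvel': array([ 0.00080002, -0.09809846,  0.06933527,  0.10327105,  0.0443526 ,
        0.04139622]), 'tau': array([ 1.00220059e-03, -5.82716739e+01,  2.93074644e+01,  6.99754223e+00,
        7.11113287e-03, -1.97905629e-04]), 'tool_pos': array([ 0.23301501, -0.63298363,  0.22565208]), 'orientation': array([-1.79991477e+02, -9.33571889e-02,  1.10205468e+02]), 'force': array([-0.4048587 ,  0.27919892,  0.24169471]), 'moment': array([-0.00515905,  0.0218067 ,  0.02782098]), 'opening': 0.08762259581839826}
side 365.2678329444369 320.35965738253765 192.907474962474 [[-0.997, -0.077, -0.007], [-0.047, 0.682, -0.73], [0.06, -0.727, -0.684]] [0.587, 0.093, 1.076]
top 392.7706303856205 327.562284986886 198.34894045596533 [[0.004, -1.0, 0.024], [-0.999, -0.005, -0.051], [0.051, -0.024, -0.998]] [-0.02, 0.572, 1.035]
```

```bash
sleep 1; ls pics
```

```text
side0.png
top0.png
```

View pics/top0.png

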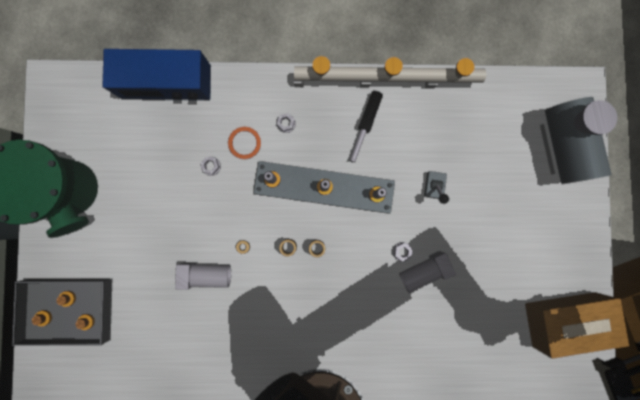

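View pics/side0.png

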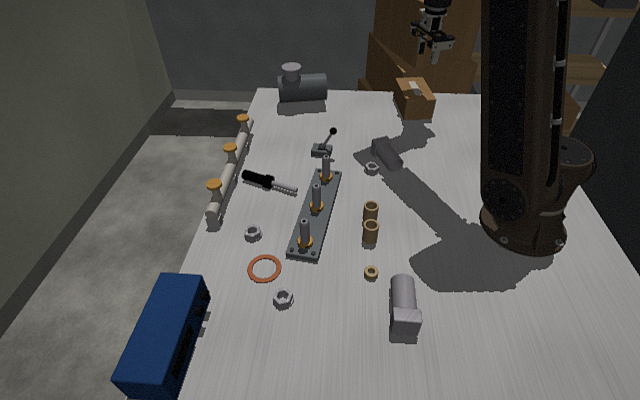

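Top view: two sleeves at about (288,247) and (316,248), the spacer at (243,247), shrouds at (203,275) and (427,270, in the arm's shadow), nozzles at (272,180), (325,187) and (380,194), and the lever at (435,187). I'll zoom in to measure more accurately.

```bash
python3 - <<'E'
import cv2,numpy as np
t=cv2.imread('pics/top0.png');s=cv2.imread('pics/side0.png')
c=t[150:300,165:465]; g=(255*(c/255.)**0.6).astype('uint8')
cv2.imwrite('pics/t0z.png',cv2.resize(g[:, :160],None,fx=5,fy=4*1.25,interpolation=cv2.INTER_CUBIC)[:600*2][:600] if 0 else cv2.resize(g,(800,400),interpolation=cv2.INTER_CUBIC))
c=s[120:345,225:435]; g=(255*(c/255.)**0.6).astype('uint8')
cv2.imwrite('pics/s0z.png',cv2.resize(g,(560,600),interpolation=cv2.INTER_CUBIC))
E
```

```text
(no output)
```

View pics/t0z.png

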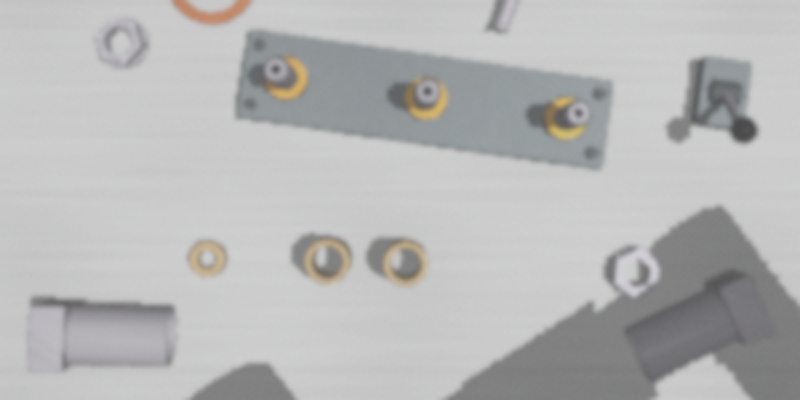

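View pics/s0z.png

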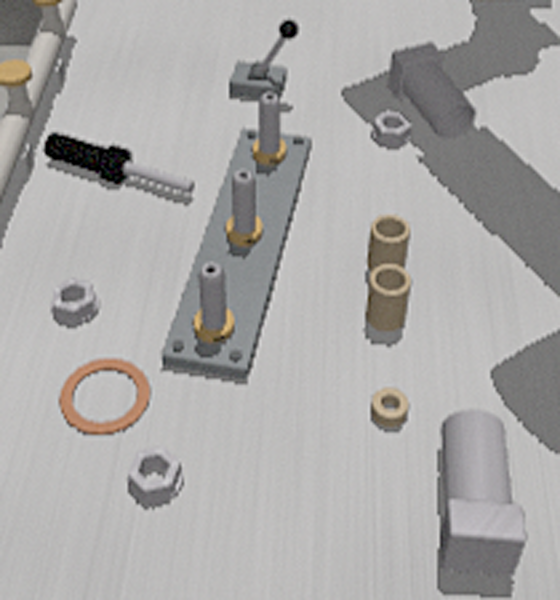

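```bash
cat >> h.py <<'E'
def tri(sa,ua,sb,ub):
    A=[];b=[]
    for s,u in((sa,ua),(sb,ub)):
        R=np.array(s['R']);t=np.array(s['t']).ravel();x=(u[0]-s['cx'])/s['fx'];y=(u[1]-s['cy'])/s['fy']
        A+= [R[0]-x*R[2],R[1]-y*R[2]];b+=[x*t[2]-t[0],y*t[2]-t[1]]
    r=np.linalg.lstsq(np.array(A),np.array(b),rcond=None)
    return r[0], np.sqrt(r[1])
E
python3 - <<'E'
from h import *
T=snap('top');S=snap('side')
f=8/3
tz=lambda x,y:((x+.5)/f-.5+165,(y+.5)/f-.5+150)
sz=lambda x,y:((x+.5)/f-.5+225,(y+.5)/f-.5+120)
np.set_printoptions(precision=4,suppress=True)
P={'noz0':((276,69),(210,269),.108),'noz1':((428,91),(243,175),.108),'noz2':((577,113),(268,98),.108),
'slA':((328,261),(389,279),.06),'slB':((406,263),(389,230),.06),'spacer':((208,258),(390,402),.018),'ball':((743,130),(289,29),None),
'nutR':((635,270),(391,125),.022)}
for k,(a,b,z) in P.items():
    print(k,'top',ray(T,*tz(*a),z) if z else '','side',ray(S,*sz(*b),z) if z else '','tri',*tri(T,tz(*a),S,sz(*b)))
for c in [(248,30),(235,118),(612,82),(601,169)]: print('corner',ray(T,*tz(*c),.02))
# shroud outlines
for n,c,z in [('L head back top',(28,335),.05),('L headtop front',(65,336),.062),('Lmouth',(177,335),.04),('L head top edges',(46,303),.062),('',(46,371),.062),
 ('R mouth',(641,350),.04),('R head corners',(708,280),.062),('',(735,270),.062),('',(775,328),.062),('',(738,345),.062),('leverbase',(695,58),.025),('',(750,62),.025),('',(690,122),.025),('',(745,127),.025)]:
    print(n,c,ray(T,*tz(*c),z)[:2])
E
```

```text
noz0 top [0.6221 0.129  0.108 ] side [0.6224 0.1276 0.108 ] tri [0.6221 0.1288 0.1093] [0.0002]
noz1 top [ 0.6028 -0.0099  0.108 ] side [ 0.6021 -0.0107  0.108 ] tri [ 0.6023 -0.0099  0.1088] [0.0005]
noz2 top [ 0.5833 -0.1466  0.108 ] side [ 0.5843 -0.1475  0.108 ] tri [ 0.5838 -0.1465  0.1088] [0.0007]
slA top [0.4443 0.0837 0.06  ] side [0.4442 0.0848 0.06  ] tri [0.4441 0.0838 0.0589] [0.0001]
slB top [0.4425 0.0096 0.06  ] side [0.4425 0.0137 0.06  ] tri [0.4421 0.0096 0.0559] [0.0001]
spacer top [0.4439 0.2053 0.018 ] side [0.4424 0.2063 0.018 ] tri [0.4431 0.2055 0.0169] [0.0011]
ball top  side  tri [ 0.5681 -0.3014  0.1031] [0.0009]
nutR top [ 0.4331 -0.2178  0.022 ] side [ 0.4314 -0.214   0.022 ] tri [ 0.4319 -0.2185  0.0183] [0.0013]
corner [0.6705 0.1685 0.02  ]
corner [0.5825 0.1802 0.02  ]
corner [ 0.6206 -0.1961  0.02  ]
corner [ 0.5333 -0.1847  0.02  ]
L head back top (28, 335) [0.3731 0.3684]
L headtop front (65, 336) [0.3739 0.3296]
Lmouth (177, 335) [0.3716 0.2298]
L head top edges (46, 303) [0.4046 0.348 ]
 (46, 371) [0.3413 0.3466]
R mouth (641, 350) [ 0.3572 -0.2193]
R head corners (708, 280) [ 0.427  -0.2792]
 (735, 270) [ 0.4366 -0.3053]
 (775, 328) [ 0.3815 -0.3432]
 (738, 345) [ 0.3654 -0.3074]
leverbase (695, 58) [ 0.6448 -0.2788]
 (750, 62) [ 0.6411 -0.3343]
 (690, 122) [ 0.5805 -0.2732]
 (745, 127) [ 0.5758 -0.3285]
```

```bash
python3 -c "
from h import *
plan([.25,-.5,.226],[180,0,172])
plan([.30,-.53,.226],[180,0,172])
print(np.round(Ro.from_euler('xyz',[180,0,172],degrees=True).as_matrix(),3))"
```

```text
plan [0.794 0.412 0.001] [ 0.00e+00 -1.00e-03 -1.03e+00] rows>= 8.0
plan [0.491 0.656 0.   ] [ 0.00e+00 -1.00e-03 -1.03e+00] rows>= 8.0
[[-0.99   0.139  0.   ]
 [ 0.139  0.99   0.   ]
 [-0.     0.    -1.   ]]
```

Call:
{"name": "drive_tool", "arguments": {"moves": [[0.5,0.65,0,0,0,-1],[0.5,0.65,0,0,0,-1],[0.5,0.65,0,0,0,-1],[0.5,0.65,0,0,0,-1],[0.5,0.65,0,0,0,-1],[0.5,0.65,0,0,0,-1],[0.5,0.65,0,0,0,-1],[0.5,0.65,0,0,0,-1]], "fingers": 1}}

```text
clock: 1.0
tool_pos: [0.2987, -0.5289, 0.2259]
orientation: [179.9, -0.0, 170.3]
force: [-0.3, 0.7, -0.4]
opening: 0.0876
```

Call:
{"name": "drive_tool", "arguments": {"moves": [[-0.06,1,0,0,0,0],[-0.06,1,0,0,0,0],[-0.06,1,0,0,0,0],[-0.06,1,0,0,0,0]]}}

```text
clock: 1.4
tool_pos: [0.3334, -0.3785, 0.2266]
orientation: [179.9, 0.0, 170.3]
force: [0.5, -1.0, 1.0]
opening: 0.0883
```

Call:
{"name": "drive_tool", "arguments": {"moves": [[-0.06,1,0,0,0,0],[-0.06,1,0,0,0,0],[-0.06,1,0,0,0,0],[-0.06,1,0,0,0,0]]}}

```text
clock: 1.8
tool_pos: [0.3686, -0.2286, 0.2274]
orientation: [179.9, 0.1, 170.3]
force: [0.8, -1.2, 0.3]
opening: 0.0878
```

Call:
{"name": "drive_tool", "arguments": {"moves": [[-0.06,1,0,0,0,0],[-0.06,1,0,0,0,0],[-0.06,1,0,0,0,0],[-0.06,1,0,0,0,0]]}}

```text
clock: 2.2
tool_pos: [0.4042, -0.0785, 0.2282]
orientation: [179.8, 0.2, 170.4]
force: [0.8, -0.5, 1.4]
opening: 0.0879
```

Call:
{"name": "drive_tool", "arguments": {"moves": [[-0.06,1,0,0,0,0],[-0.06,1,0,0,0,0],[-0.06,1,0,0,0,0],[-0.06,1,0,0,0,0]]}}

```text
clock: 2.6
tool_pos: [0.4398, 0.0713, 0.2289]
orientation: [179.8, 0.3, 170.3]
force: [-1.2, 0.3, -0.8]
opening: 0.0877
```

```bash
python3 -c "
from h import *
print(sensors.get_obs()['joint_pos'].round(1))
plan([.444,.0838,.1],[180,0,172]);snap('side','s1');snap('top','t1')"
```

```text
[ 34.7  -2.1 -26.7   0.  -65.  -44.4]
plan [-0.01   0.083  0.859] [ 0.003  0.004 -0.028] rows>= 3.0
```

Call:
{"name": "drive_tool", "arguments": {"moves": [[-0.01,0.085,0.85,0,0,-0.03],[-0.01,0.085,0.85,0,0,-0.03],[-0.01,0.085,0.85,0,0,-0.03],[-0.01,0.085,0.85,0,0,-0.03],[-0.01,0.085,0.85,0,0,-0.03]]}}

```text
clock: 3.2
tool_pos: [0.4428, 0.0798, 0.1016]
orientation: [179.9, 0.2, 172.0]
force: [0.7, -1.0, 0.2]
opening: 0.0875
```

```bash
python3 -c "
from h import *
plan([.444,.0838,.028],[180,0,172]);snap('side','s2');snap('top','t2')
s=cv2.imread('pics/s2.png');cv2.imwrite('pics/s2z.png',cv2.resize(s[100:300,280:520],None,fx=3,fy=3))"
```

```text
plan [-0.003  0.027  0.491] [0.001 0.003 0.   ] rows>= 2.0
```

View pics/s2z.png

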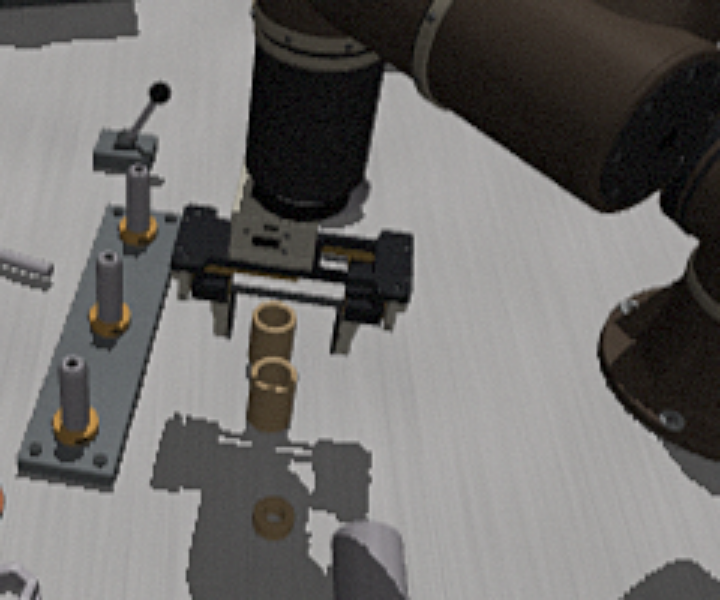

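View pics/t2.png

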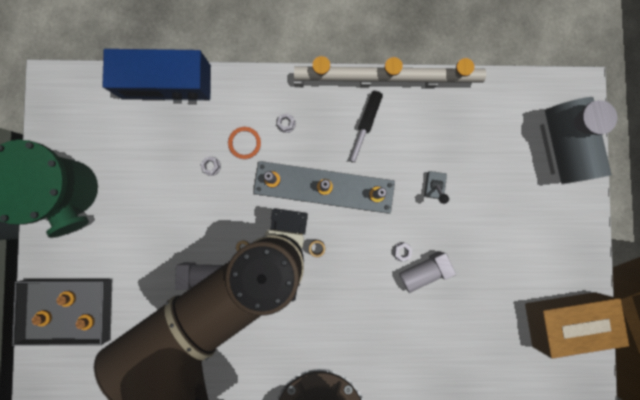

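```bash
python3 -c "
from h import *
S=snap('side');p,_=tool();print(proj(S,p),proj(S,[.444,.0838,.06]))
t=cv2.imread('pics/t2.png');cv2.imwrite('pics/t2z.png',cv2.resize(t[225:305,380:480],None,fx=7,fy=7,interpolation=cv2.INTER_CUBIC))"
```

```text
[372.10770547 212.4686974 ] [370.62116257 224.03178474]
```

View pics/t2z.png

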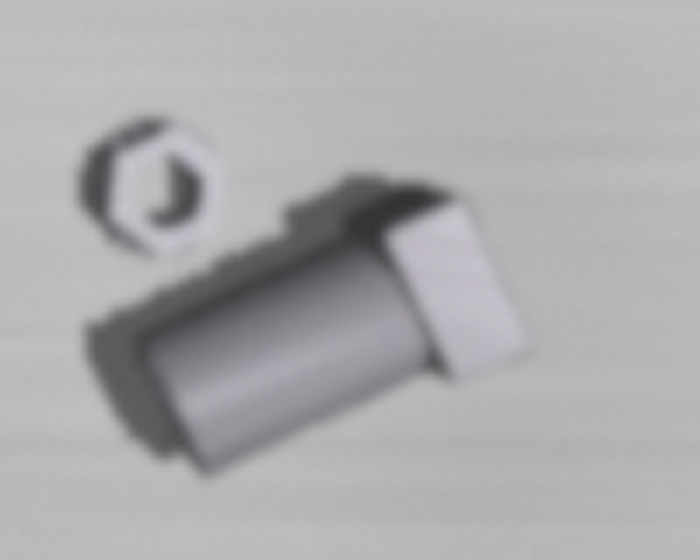

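Call:
{"name": "drive_tool", "arguments": {"moves": [[-0.003,0.027,0.25,0,0,0],[-0.003,0.027,0.45,0,0,0],[-0.003,0.027,0.48,0,0,0],[-0.003,0.027,0.48,0,0,0],[-0.003,0.027,0.48,0,0,0]]}}

```text
clock: 3.85
tool_pos: [0.4463, 0.0859, 0.0326]
orientation: [179.7, 0.4, 172.1]
force: [0.4, 0.4, 0.5]
opening: 0.0878
```

Right shroud now lit: head corners at zoom (385,235), (465,190), (530,350), (460,380); mouth edge (150,345) to (205,475).

Call:
{"name": "drive_tool", "arguments": {"moves": [[0.01,-0.01,0.03,0,0,0],[0.01,-0.01,0.03,0,0,0],[0.01,-0.01,0.03,0,0,0]]}}

```text
clock: 4.15
tool_pos: [0.4449, 0.0847, 0.0286]
orientation: [179.6, 0.5, 172.1]
force: [0.6, -1.3, 0.4]
opening: 0.0874
```

Call:
{"name": "drive_tool", "arguments": {"moves": [[0,0,0,0,0,0],[0,0,0,0,0,0],[0,0,0,0,0,0],[0,0,0,0,0,0],[0,0,0,0,0,0],[0,0,0,0,0,0],[0,0,0,0,0,0]], "fingers": -1}}

```text
clock: 4.85
tool_pos: [0.4449, 0.0848, 0.0286]
orientation: [179.6, 0.5, 172.1]
force: [0.0, -0.6, 0.3]
opening: 0.0428
```

Call:
{"name": "drive_tool", "arguments": {"moves": [[0,0,-0.3,0,0,0],[0,0,-0.6,0,0,0],[0,0,-0.9,0,0,0],[0,0,-0.95,0,0,0],[0,0,-0.95,0,0,0]]}}

```text
clock: 5.35
tool_pos: [0.4442, 0.0846, 0.1725]
orientation: [179.5, 0.6, 172.1]
force: [1.0, -1.3, -2.1]
opening: 0.0425
```

```bash
python3 -c "
from h import *
plan([.6221,.1295,.172],[180,0,172])"
```

```text
plan [-1.133  0.46   0.02 ] [0.009 0.011 0.001] rows>= 4.0
```

Call:
{"name": "drive_tool", "arguments": {"moves": [[-0.3,0.12,0.0,0,0,0],[-0.6,0.24,0.01,0,0,0],[-0.9,0.36,0.01,0.01,0.01,0],[-0.98,0.4,0.01,0.01,0.01,0],[-0.98,0.4,0.01,0.01,0.01,0],[-0.98,0.4,0.01,0.01,0.01,0]]}}

```text
clock: 5.95
tool_pos: [0.5966, 0.1232, 0.1706]
orientation: [-179.8, -0.2, 172.1]
force: [0.4, 0.6, -1.4]
opening: 0.0424
```

```bash
python3 -c "
from h import *
plan([.6221,.1295,.172],[180,0,172])"
```

```text
plan [-0.162  0.065 -0.01 ] [-0.003 -0.003  0.001] rows>= 1.0
```

Call:
{"name": "drive_tool", "arguments": {"moves": [[-0.16,0.065,0,0,0,0],[-0.16,0.065,0,0,0,0],[-0.16,0.065,0,0,0,0],[-0.16,0.065,0,0,0,0]]}}

```text
clock: 6.35
tool_pos: [0.6205, 0.1292, 0.1704]
orientation: [-179.8, -0.2, 172.1]
force: [-0.3, -0.1, -0.3]
opening: 0.0424
```

```bash
python3 -c "
from h import *
S=snap('side','s3');T=snap('top','t3');p,_=tool();print(proj(S,p),proj(S,[.6221,.129,.108]), proj(S,p+[0,0,.0014+.03]), proj(S,p+[0,0,.0014-.03]))
s=cv2.imread('pics/s3.png');cv2.imwrite('pics/s3z.png',cv2.resize(s[150:280,240:400],None,fx=5,fy=4.6)[:598])
plan([.6221,.1295,.172],[180,0,172])"
```

```text
[302.95848794 203.86459185] [303.48176236 220.95698219] [302.44731748 194.6309348 ] [303.403352   211.90050667]
plan [-0.007  0.002 -0.008] [-0.003 -0.003  0.001] rows>= 1.0
```

View pics/s3z.png

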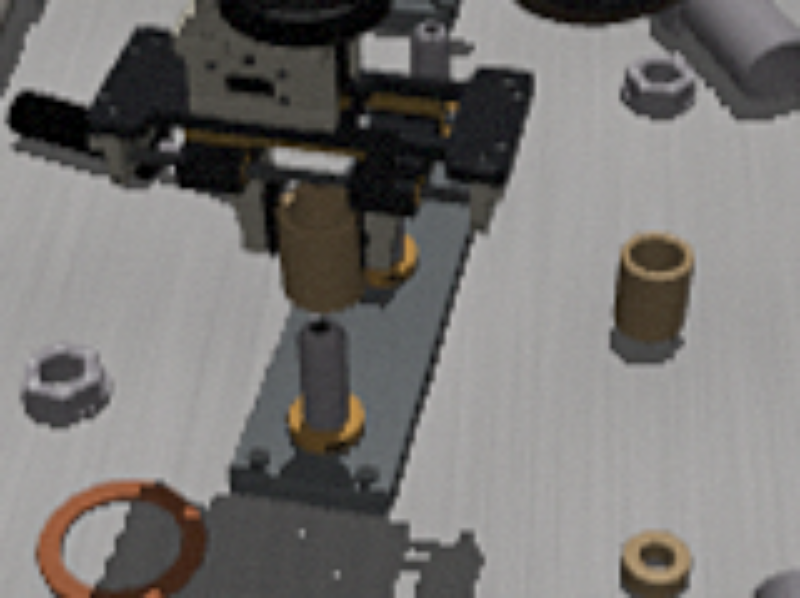

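View pics/t3.png

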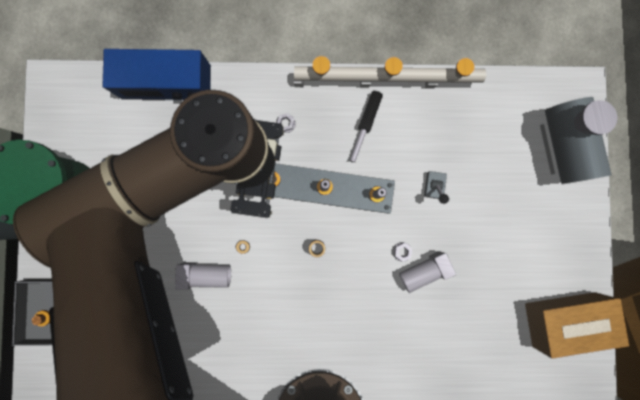

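Call:
{"name": "drive_tool", "arguments": {"moves": [[-0.007,0.002,0.06,0,0,0],[-0.007,0.002,0.12,0,0,0],[-0.007,0.002,0.18,0,0,0],[-0.007,0.002,0.24,0,0,0],[-0.007,0.002,0.3,0,0,0],[-0.007,0.002,0.3,0,0,0]]}}

```text
clock: 7.05
tool_pos: [0.6214, 0.1292, 0.124]
orientation: [-179.8, -0.3, 172.1]
force: [-0.5, -0.1, -1.0]
opening: 0.0424
```

```bash
python3 -c "
from h import *
S=snap('side','s4')
s=cv2.imread('pics/s4.png');cv2.imwrite('pics/s4z.png',cv2.resize(s[160:260,250:370],None,fx=6,fy=6,interpolation=cv2.INTER_CUBIC)[:598])
plan([.6221,.1295,.0606],[180,0,172])"
```

```text
plan [-0.005  0.004  0.429] [-0.004 -0.004  0.001] rows>= 2.0
```

View pics/s4z.png

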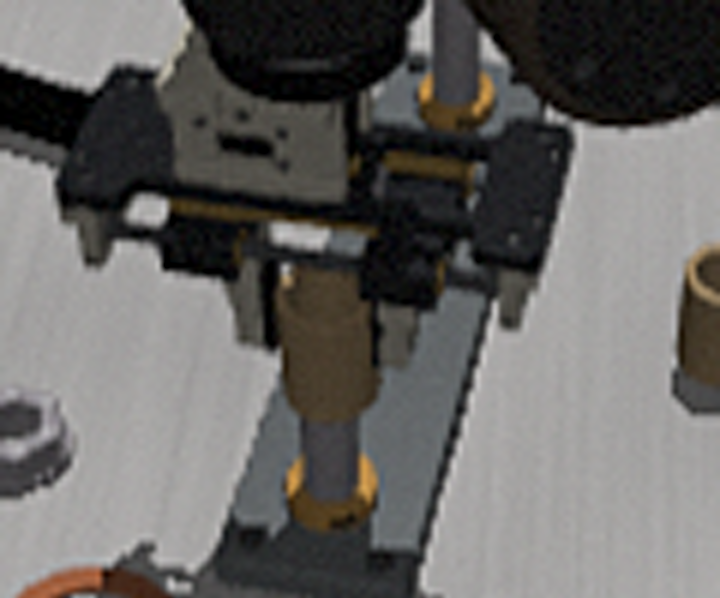

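The sleeve is threaded on the nozzle with no contact force. Continuing down.

Call:
{"name": "drive_tool", "arguments": {"moves": [[0,0,0.06,0,0,0],[0,0,0.12,0,0,0],[0,0,0.18,0,0,0],[0,0,0.24,0,0,0],[0,0,0.3,0,0,0],[0,0,0.36,0,0,0],[0,0,0.4,0,0,0],[0,0,0.4,0,0,0]]}}

```text
clock: 7.9
tool_pos: [0.6213, 0.129, 0.0639]
orientation: [-179.8, -0.3, 172.1]
force: [1.4, -0.3, -2.0]
opening: 0.0428
```

Call:
{"name": "drive_tool", "arguments": {"moves": [[0,0,0.01,0,0,0],[0,0,0.02,0,0,0],[0,0,0.02,0,0,0]]}}

```text
clock: 8.2
tool_pos: [0.6213, 0.129, 0.0609]
orientation: [-179.8, -0.3, 172.1]
force: [0.3, 0.0, -1.0]
opening: 0.0425
```

Call:
{"name": "drive_tool", "arguments": {"moves": [[0,0,0.005,0,0,0],[0,0,0.005,0,0,0],[0,0,0.005,0,0,0],[0,0,0.005,0,0,0],[0,0,0.005,0,0,0]], "fingers": 0.8}}

```text
clock: 8.7
tool_pos: [0.6214, 0.129, 0.0603]
orientation: [-179.8, -0.3, 172.1]
force: [0.6, 0.2, -0.3]
opening: 0.076
```

Call:
{"name": "drive_tool", "arguments": {"moves": [[0,0,-0.2,0,0,0],[0,0,-0.4,0,0,0],[0,0,-0.7,0,0,0],[0,0,-0.9,0,0,0],[0,0,-0.9,0,0,0]]}}

```text
clock: 9.2
tool_pos: [0.6246, 0.1303, 0.201]
orientation: [180.0, 0.2, 172.1]
force: [0.3, -0.1, 0.2]
opening: 0.0787
```

```bash
python3 -c "
from h import *
S=snap('side','s5')
s=cv2.imread('pics/s5.png');cv2.imwrite('pics/s5z.png',cv2.resize(s[120:280,250:400],None,fx=4,fy=3.7,interpolation=cv2.INTER_CUBIC)[:598])
plan([.443,.0098,.18],[180,0,172])"
```

```text
plan [ 1.079 -0.959  0.122] [-0.001 -0.     0.001] rows>= 5.0
```

View pics/s5z.png

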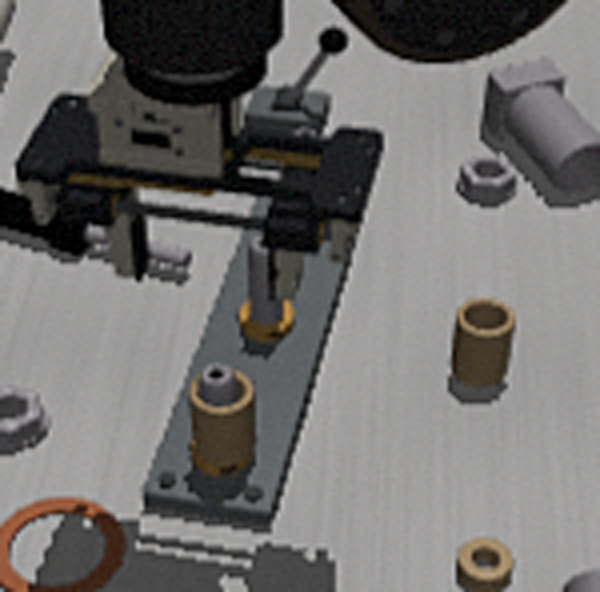

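First sleeve is home on nozzle0 at zoom (220,430), with the tip showing. On to sleeve B.

Call:
{"name": "drive_tool", "arguments": {"moves": [[0.9,-0.8,0.1,0,0,0],[0.9,-0.8,0.1,0,0,0],[0.9,-0.8,0.1,0,0,0],[0.9,-0.8,0.1,0,0,0],[0.9,-0.8,0.1,0,0,0],[0.9,-0.8,0.1,0,0,0]], "fingers": 1}}

```text
clock: 9.85
tool_pos: [0.4724, 0.0294, 0.183]
orientation: [-179.9, -0.0, 172.0]
force: [0.5, -0.3, 0.8]
opening: 0.0876
```

```bash
python3 -c "
from h import *
plan([.443,.0098,.1],[180,0,172])
T=snap('top','t6');cv2.imwrite('pics/t6z.png',cv2.resize(cv2.imread('pics/t6.png')[220:300,160:340],None,fx=4.4,fy=4.4,interpolation=cv2.INTER_CUBIC))"
```

```text
plan [ 0.176 -0.156  0.554] [-0.001 -0.     0.001] rows>= 2.0
```

View pics/t6z.png

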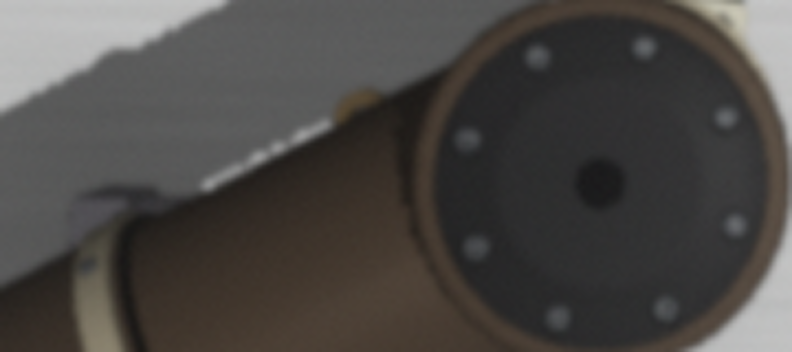

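Call:
{"name": "drive_tool", "arguments": {"moves": [[0.175,-0.155,0.25,0,0,0],[0.175,-0.155,0.54,0,0,0],[0.175,-0.155,0.54,0,0,0],[0.175,-0.155,0.54,0,0,0]]}}

```text
clock: 10.3
tool_pos: [0.4447, 0.0106, 0.1023]
orientation: [-179.8, -0.1, 172.1]
force: [0.4, 0.4, 0.7]
opening: 0.0877
```

```bash
python3 -c "
from h import *
plan([.443,.0098,.0285],[180,0,172])
S=snap('side','s6');cv2.imwrite('pics/s6z.png',cv2.resize(cv2.imread('pics/s6.png')[140:280,320:460],None,fx=4.2,fy=4.2,interpolation=cv2.INTER_CUBIC))"
```

```text
plan [ 0.01  -0.005  0.492] [-0.003 -0.001  0.002] rows>= 2.0
```

View pics/s6z.png

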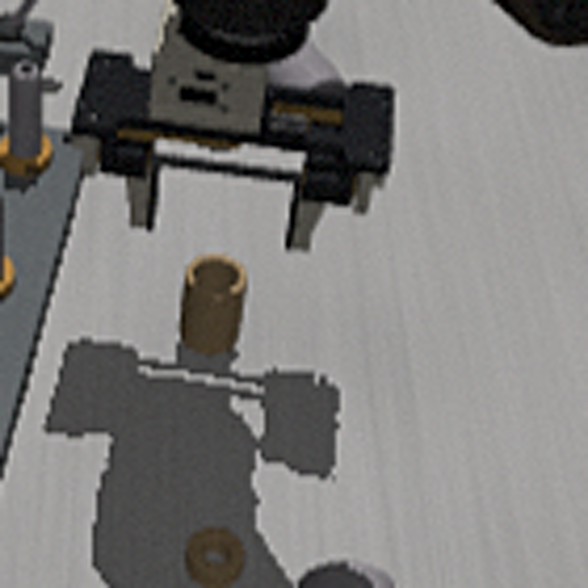

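```bash
python3 -c "
from h import *
S=snap('side');print(ray(S,(216.5)/4.2-.5+320,(275.5)/4.2-.5+140,.06))"
```

```text
[0.44105401 0.01018003 0.06      ]
```

Matches. Descending on sleeve B.

Call:
{"name": "drive_tool", "arguments": {"moves": [[0.01,-0.005,0.25,0,0,0],[0.01,-0.005,0.45,0,0,0],[0.01,-0.005,0.49,0,0,0],[0.01,-0.005,0.49,0,0,0],[0.01,-0.005,0.49,0,0,0]]}}

```text
clock: 10.9
tool_pos: [0.446, 0.0113, 0.0317]
orientation: [180.0, 0.2, 172.2]
force: [-0.9, -0.2, 0.0]
opening: 0.0875
```

Call:
{"name": "drive_tool", "arguments": {"moves": [[0,0,0.01,0,0,0],[0,0,0.01,0,0,0]]}}

```text
clock: 11.1
tool_pos: [0.447, 0.0117, 0.0314]
orientation: [179.9, 0.4, 172.2]
force: [1.1, 0.1, 0.1]
opening: 0.0877
```

Call:
{"name": "drive_tool", "arguments": {"moves": [[0,0,0,0,0,0],[0,0,0,0,0,0],[0,0,0,0,0,0],[0,0,0,0,0,0],[0,0,0,0,0,0],[0,0,0,0,0,0],[0,0,0,0,0,0]], "fingers": -1}}

```text
clock: 11.8
tool_pos: [0.4465, 0.0115, 0.0313]
orientation: [179.9, 0.3, 172.2]
force: [-2.9, 0.6, 2.1]
opening: 0.0427
```

Call:
{"name": "drive_tool", "arguments": {"moves": [[0,0,-0.3,0,0,0],[0,0,-0.6,0,0,0],[0,0,-0.9,0,0,0],[0,0,-0.95,0,0,0],[0,0,-0.95,0,0,0]]}}

```text
clock: 12.3
tool_pos: [0.4466, 0.012, 0.1752]
orientation: [179.8, 0.5, 172.2]
force: [-0.1, 0.1, -2.2]
opening: 0.0427
```

```bash
python3 -c "
from h import *
plan([.5835,-.1465,.172],[180,0,172])"
```

```text
plan [-1.048 -0.922  0.027] [0.003 0.008 0.003] rows>= 5.0
```

Call:
{"name": "drive_tool", "arguments": {"moves": [[-0.25,-0.22,0.02,0,0,0],[-0.5,-0.45,0.02,0,0,0],[-0.75,-0.67,0.02,0,0,0],[-0.98,-0.88,0.02,0,0.01,0],[-0.98,-0.88,0.02,0,0.01,0],[-0.98,-0.88,0.02,0,0.01,0]]}}

```text
clock: 12.9
tool_pos: [0.573, -0.1399, 0.1693]
orientation: [179.8, -0.4, 172.0]
force: [-0.2, 1.4, -1.0]
opening: 0.043
```

```bash
python3 -c "
from h import *
plan([.5835,-.1452,.172],[180,0,172])"
```

```text
plan [-0.074 -0.025 -0.019] [ 0.003 -0.007 -0.   ] rows>= 1.0
```

Call:
{"name": "drive_tool", "arguments": {"moves": [[-0.074,-0.025,0,0,-0.005,0],[-0.074,-0.025,0,0,-0.005,0],[-0.074,-0.025,0,0,-0.005,0]]}}

```text
clock: 13.2
tool_pos: [0.5831, -0.1445, 0.1688]
orientation: [179.8, -0.2, 172.0]
force: [-1.3, 0.9, -1.3]
opening: 0.0427
```

```bash
python3 -c "
from h import *
plan([.5835,-.1452,.125],[180,0,172])
S=snap('side','s7');cv2.imwrite('pics/s7z.png',cv2.resize(cv2.imread('pics/s7.png')[100:220,260:380],None,fx=5,fy=5,interpolation=cv2.INTER_CUBIC))
T=snap('top','t7');cv2.imwrite('pics/t7z.png',cv2.resize(cv2.imread('pics/t7.png')[120:280,200:440],None,fx=3.3,fy=3.3,interpolation=cv2.INTER_CUBIC))"
```

```text
plan [-0.004 -0.005  0.292] [ 0.003 -0.003  0.001] rows>= 1.0
```

View pics/s7z.png

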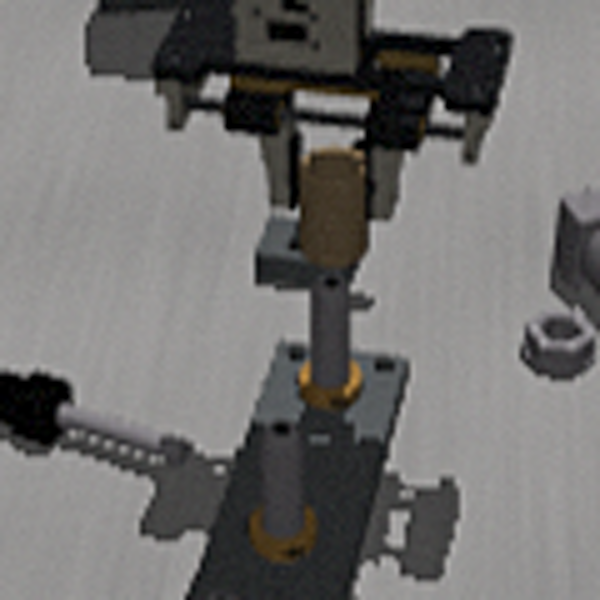

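View pics/t7z.png

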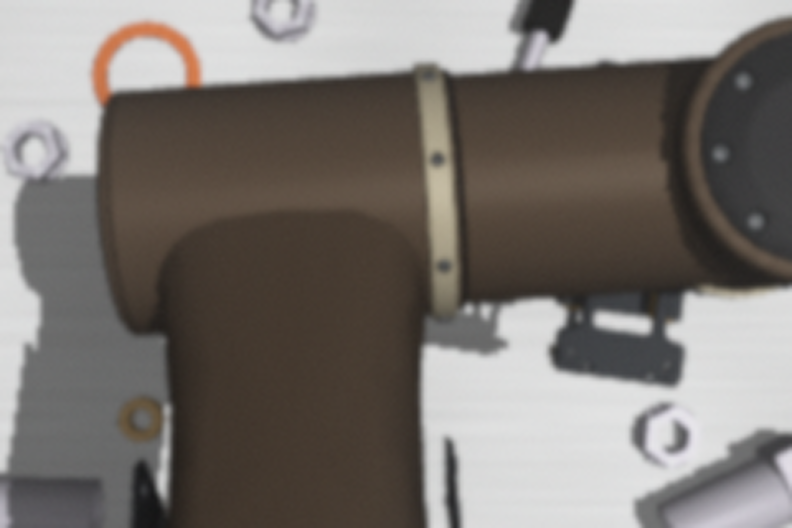

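Call:
{"name": "drive_tool", "arguments": {"moves": [[-0.004,-0.003,0.06,0,0,0],[-0.004,-0.003,0.12,0,0,0],[-0.004,-0.003,0.18,0,0,0],[-0.004,-0.003,0.24,0,0,0],[-0.004,-0.003,0.3,0,0,0],[-0.004,-0.003,0.3,0,0,0]]}}

```text
clock: 13.9
tool_pos: [0.5834, -0.1449, 0.1228]
orientation: [179.8, -0.2, 172.0]
force: [1.0, -0.6, -2.4]
opening: 0.0426
```

```bash
python3 -c "
from h import *
plan([.5835,-.1452,.063],[180,0,172])
S=snap('side','s8');cv2.imwrite('pics/s8z.png',cv2.resize(cv2.imread('pics/s8.png')[100:220,260:380],None,fx=5,fy=5,interpolation=cv2.INTER_CUBIC))"
```

```text
plan [-0.002 -0.003  0.399] [ 0.003 -0.003  0.001] rows>= 2.0
```

View pics/s8z.png

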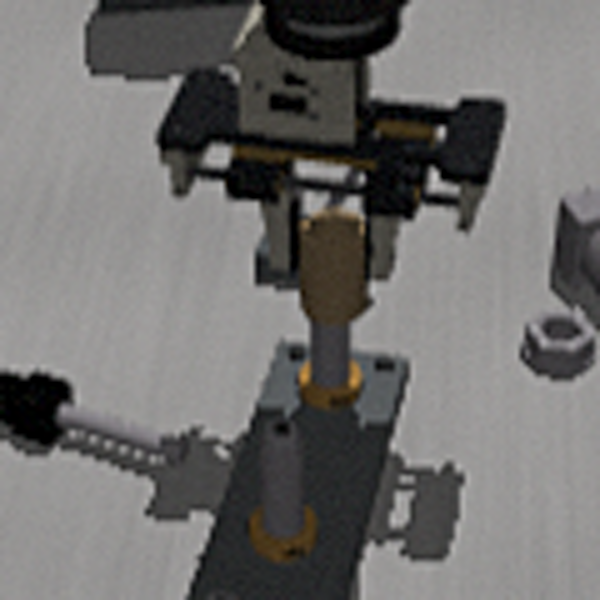

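Call:
{"name": "drive_tool", "arguments": {"moves": [[0,0,0.06,0,0,0],[0,0,0.12,0,0,0],[0,0,0.18,0,0,0],[0,0,0.24,0,0,0],[0,0,0.3,0,0,0],[0,0,0.36,0,0,0],[0,0,0.385,0,0,0],[0,0,0.385,0,0,0]]}}

```text
clock: 14.75
tool_pos: [0.5834, -0.1448, 0.0651]
orientation: [179.9, -0.2, 172.0]
force: [1.5, -0.2, -3.0]
opening: 0.0429
```

Call:
{"name": "drive_tool", "arguments": {"moves": [[0,0,0.01,0,0,0],[0,0,0.012,0,0,0],[0,0,0.012,0,0,0]]}}

```text
clock: 15.05
tool_pos: [0.5834, -0.1448, 0.0635]
orientation: [179.9, -0.2, 172.0]
force: [1.7, 0.2, -0.5]
opening: 0.0427
```

Call:
{"name": "drive_tool", "arguments": {"moves": [[0,0,0.003,0,0,0],[0,0,0.003,0,0,0],[0,0,0.003,0,0,0],[0,0,0.003,0,0,0],[0,0,0.003,0,0,0]], "fingers": 0.8}}

```text
clock: 15.55
tool_pos: [0.5834, -0.1448, 0.0631]
orientation: [179.8, -0.2, 172.0]
force: [-0.4, -0.9, -0.4]
opening: 0.0758
```

Call:
{"name": "drive_tool", "arguments": {"moves": [[0,0,-0.2,0,0,0],[0,0,-0.4,0,0,0],[0,0,-0.7,0,0,0],[0,0,-1,0,0,0],[0,0,-1,0,0,0],[0,0,-1,0,0,0]]}}

```text
clock: 16.15
tool_pos: [0.5843, -0.1451, 0.2144]
orientation: [179.8, -0.0, 172.0]
force: [-1.2, 0.1, -1.5]
opening: 0.0787
```

```bash
python3 -c "
from h import *
S=snap('side','s9');cv2.imwrite('pics/s9z.png',cv2.resize(cv2.imread('pics/s9.png')[100:340,240:440],None,fx=3,fy=2.5,interpolation=cv2.INTER_CUBIC))
T=snap('top','t9');print(sensors.get_obs()['joint_pos'].round(1))"
```

```text
[  4.5  14.4  -9.9  -0.2 -66.  -12.4]
```

View pics/s9z.png

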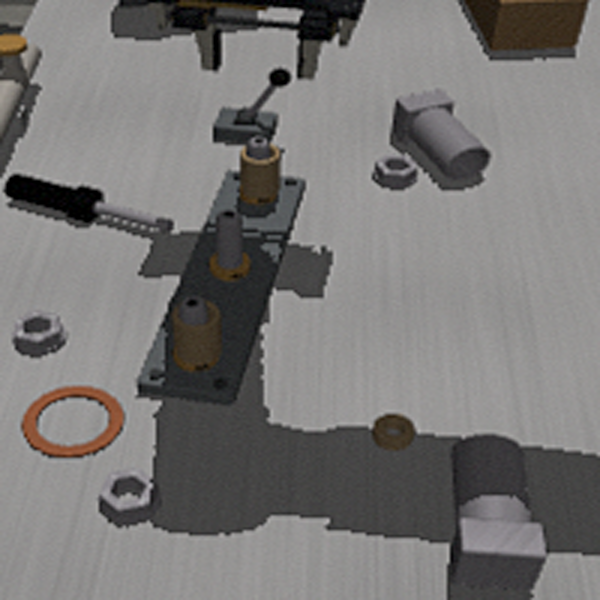

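View pics/t9.png

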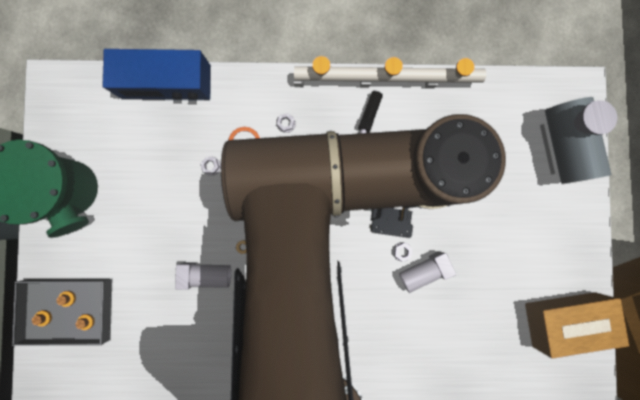

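```bash
python3 - <<'E'
from h import *
np.set_printoptions(precision=4,suppress=True)
T=snap('top');z=lambda x,y:((x+.5)/7-.5+380,(y+.5)/7-.5+225)
c=np.array([ray(T,*z(*q),.062) for q in [(385,235),(465,190),(530,350),(457,382)]])[:,:2]
print(c,c.mean(0)); d1=c[0]-c[1];d2=c[3]-c[2];print(d1,d2,(c[0]-c[3]))
# mouth: tube silhouette ends at z~.031+
m=[ray(T,*z(*q),.031)[:2] for q in [(150,345),(205,475)]];print(m,np.mean(m,axis=0))
S=snap('side'); zs=lambda x,y:((x+.5)/3-.5+240,(y+.5)/2.5-.5+100)
print('side R head top corners',[ray(S,*zs(*q),.062)[:2] for q in [(397,95),(440,92),(455,108),(410,118)]])
cv2.imwrite('pics/t9L.png',cv2.resize(cv2.imread('pics/t9.png')[240:310,160:250],None,fx=8,fy=8,interpolation=cv2.INTER_CUBIC))
cv2.imwrite('pics/s9R.png',cv2.resize(cv2.imread('pics/s9.png')[125:185,360:410],None,fx=10,fy=10,interpolation=cv2.INTER_CUBIC))
E
```

```text
[[ 0.4183 -0.2904]
 [ 0.4346 -0.3199]
 [ 0.3767 -0.3431]
 [ 0.3652 -0.3162]] [ 0.3987 -0.3174]
[-0.0163  0.0296] [-0.0115  0.0269] [0.0531 0.0258]
[array([ 0.3742, -0.2107]), array([ 0.3261, -0.231 ])] [ 0.3501 -0.2208]
side R head top corners [array([ 0.4297, -0.3274]), array([ 0.3786, -0.3383]), array([ 0.3634, -0.3002]), array([ 0.4163, -0.273 ])]
```

View pics/t9L.png

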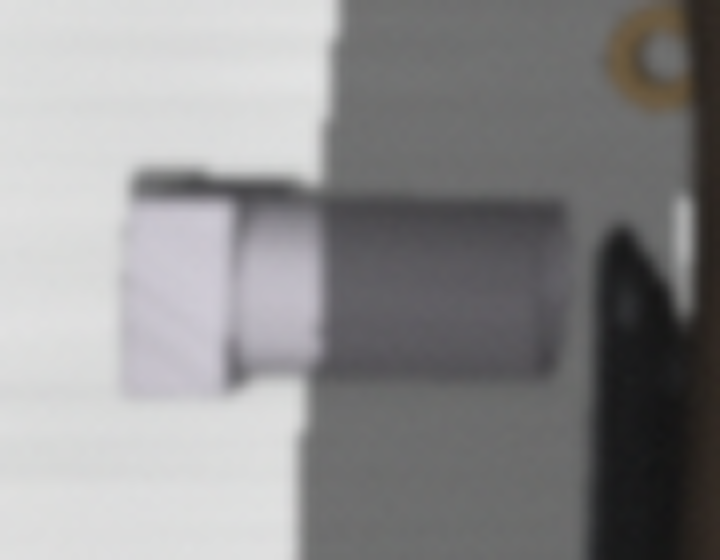

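View pics/s9R.png

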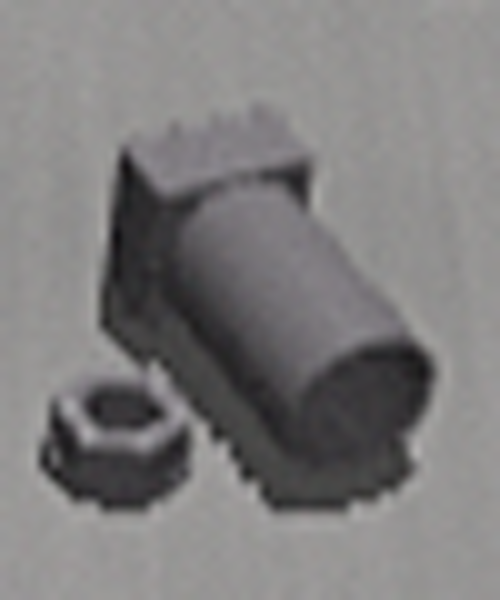

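```bash
cat >> h.py <<'E'
def tiltR(az,tilt,flip):
    # tool z: horizontal azimuth az (deg), tilt from down (deg); tool x horizontal = flip*perp
    a=np.radians(az);t=np.radians(tilt)
    z=np.array([np.sin(t)*np.cos(a),np.sin(t)*np.sin(a),-np.cos(t)])
    x=flip*np.array([np.sin(a),-np.cos(a),0]); y=np.cross(z,x)
    return Ro.from_matrix(np.stack([x,y,z],1)),z
E
python3 - <<'E'
from h import *
np.set_printoptions(precision=4,suppress=True)
T=snap('top');z=lambda x,y:((x+.5)/8-.5+160,(y+.5)/8-.5+240)
c=np.array([ray(T,*z(*q),.062) for q in [(127,200),(237,204),(230,388),(122,394)]])[:,:2]
print(c,c.mean(0),ray(T,*z(562,290),.031)[:2],ray(T,*z(575,290),.031)[:2], [ray(T,*z(*q),.031)[:2] for q in [(565,203),(555,375)]])
R,zz=tiltR(116.2,45,-1); G=np.array([.3987,-.3174,.031])
print(R.as_matrix())
for b in (.25,): p=G+(.019-b)*zz; print(p); plan(p,R=R)
plan([.53,-.3,.25],R=tiltR(116.2,20,-1)[0])
E
```

```text
[[0.4015 0.3641]
 [0.4003 0.3299]
 [0.3432 0.3308]
 [0.3413 0.3643]] [0.3716 0.3473] [0.3691 0.2349] [0.3691 0.2307] [array([0.397 , 0.2344]), array([0.3418, 0.2367])]
[[-0.8973 -0.3122 -0.3122]
 [-0.4415  0.6345  0.6345]
 [ 0.      0.7071 -0.7071]]
[ 0.4708 -0.464   0.1943]
plan [ 0.447 -2.208  0.113] [-0.723  0.219 -0.541] rows>= 7.0
plan [ 0.21  -1.07  -0.257] [-0.32   0.094 -0.564] rows>= 5.0
```

Call:
{"name": "drive_tool", "arguments": {"moves": [[0.2,-1,-0.25,-0.3,0.09,-0.55],[0.2,-1,-0.25,-0.3,0.09,-0.55],[0.2,-1,-0.25,-0.3,0.09,-0.55],[0.2,-1,-0.25,-0.3,0.09,-0.55],[0.2,-1,-0.25,-0.3,0.09,-0.55],[0.2,-1,-0.25,-0.3,0.09,-0.55]], "fingers": 1}}

```text
clock: 17.0
tool_pos: [0.5325, -0.2918, 0.246]
orientation: [160.9, -0.4, -154.7]
force: [1.3, 0.8, -1.6]
opening: 0.0878
```

```bash
python3 - <<'E'
from h import *
print(sensors.get_obs()['joint_pos'].round(1))
R,zz=tiltR(116.2,45,-1); G=np.array([.3987,-.3174,.031])
plan(G+(.019-.25)*zz,R=R)
E
```

```text
[-19.2  24.   11.3 -13.3 -91.1  45.8]
plan [ 0.86  -0.929  0.048] [-0.431  0.003 -0.016] rows>= 4.0
```

Call:
{"name": "drive_tool", "arguments": {"moves": [[0.86,-0.93,0.05,-0.43,0,-0.016],[0.86,-0.93,0.05,-0.43,0,-0.016],[0.86,-0.93,0.05,-0.43,0,-0.016],[0.86,-0.93,0.05,-0.43,0,-0.016],[0.86,-0.93,0.05,-0.43,0,-0.016],[0.86,-0.93,0.05,-0.43,0,-0.016]]}}

```text
clock: 17.6
tool_pos: [0.4703, -0.4643, 0.1907]
orientation: [134.9, -0.1, -154.1]
force: [1.6, 0.1, -0.1]
opening: 0.0875
```

```bash
python3 - <<'E'
from h import *
print(sensors.get_obs()['joint_pos'].round(1))
R,zz=tiltR(116.2,45,-1); G=np.array([.3987,-.3174,.031])
plan(G+(.019-.10)*zz,R=R)
T=snap('top','t10');S=snap('side','s10')
cv2.imwrite('pics/s10z.png',cv2.resize(cv2.imread('pics/s10.png')[60:220,300:480],None,fx=4,fy=3.7,interpolation=cv2.INTER_CUBIC))
E
```

```text
[ -38.9   48.8   40.   -20.7 -121.7   60.4]
plan [-0.002  0.016  0.983] [ 0.002  0.002 -0.004] rows>= 3.0
```

View pics/s10z.png

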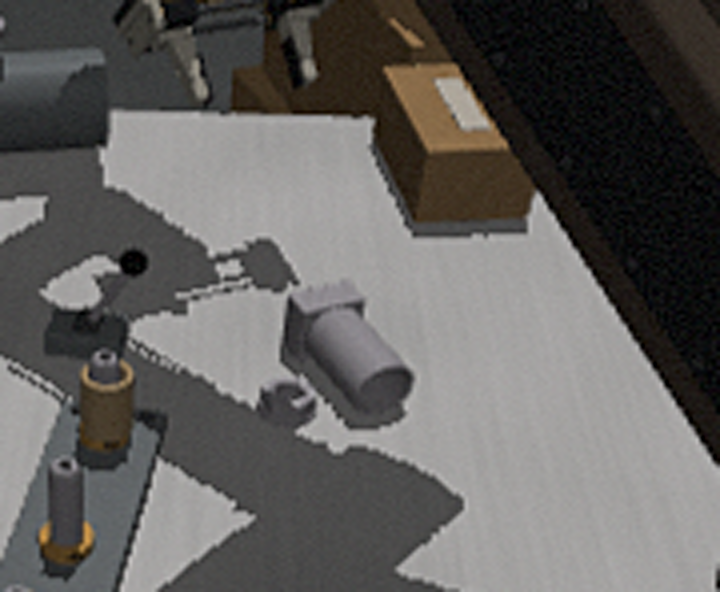

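View pics/t10.png

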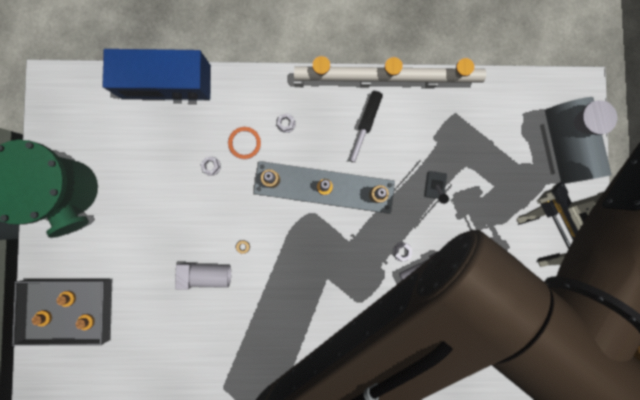

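Call:
{"name": "drive_tool", "arguments": {"moves": [[0,0.015,0.3,0,0,0],[0,0.015,0.6,0,0,0],[0,0.015,0.9,0,0,0],[0,0.015,0.98,0,0,0],[0,0.015,0.98,0,0,0],[0,0.015,0.98,0,0,0]]}}

```text
clock: 18.3
tool_pos: [0.4271, -0.3688, 0.0945]
orientation: [135.4, 0.2, -153.8]
force: [0.6, 0.2, 0.4]
opening: 0.0874
```

```bash
python3 - <<'E'
from h import *
print(sensors.get_obs()['joint_pos'].round(1))
R,zz=tiltR(116.2,45,-1); G=np.array([.3987,-.3174,.031])
plan(G+(.019)*zz,R=R)
T=snap('top','t11');S=snap('side','s11')
cv2.imwrite('pics/s11z.png',cv2.resize(cv2.imread('pics/s11.png')[80:190,320:430],None,fx=5.4,fy=5.4,interpolation=cv2.INTER_CUBIC))
E
```

```text
[ -35.4   43.4   16.   -20.1 -102.7   64.5]
plan [ 0.02  -0.017  0.702] [-0.007  0.002  0.002] rows>= 3.0
```

View pics/s11z.png

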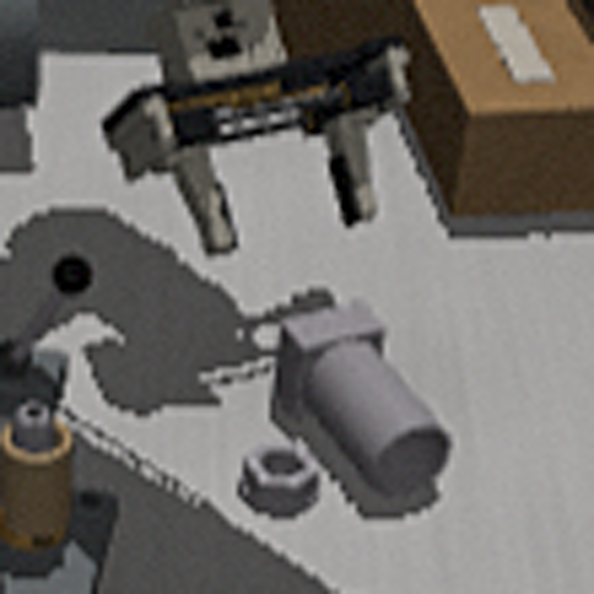

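```bash
python3 - <<'E'
from h import *
S=snap('side');p,R=tool();f=lambda q:((proj(S,q)-[320,80])*5.4).round(0)
print(f(p),f(p+R.apply([.044,0,0])),f(p-R.apply([.044,0,0])))
m=np.array([np.cos(np.radians(116.2)),np.sin(np.radians(116.2)),0]);n=np.array([m[1],-m[0],0]);G=np.array([.3987,-.3174,.031])
print('mouth',f(G+m*.111),[f(G+m*.017*i+n*.031*j+[0,0,.031]) for i,j in[(1,1),(1,-1),(-1,-1),(-1,1)]])
E
```

```text
[288. 236.] [346. 222.] [228. 250.]
mouth [410. 458.] [array([299., 347.]), array([384., 326.]), array([358., 298.]), array([274., 319.])]
```

Call:
{"name": "drive_tool", "arguments": {"moves": [[0.02,-0.017,0.15,-0.007,0,0],[0.02,-0.017,0.3,-0.007,0,0],[0.02,-0.017,0.45,-0.007,0,0],[0.02,-0.017,0.6,-0.007,0,0],[0.02,-0.017,0.7,-0.007,0,0],[0.02,-0.017,0.7,-0.007,0,0],[0.02,-0.017,0.7,-0.007,0,0]]}}

```text
clock: 19.15
tool_pos: [0.3932, -0.3071, 0.0174]
orientation: [135.0, 0.2, -153.9]
force: [-0.3, -0.5, -0.6]
opening: 0.0875
```

```bash
python3 - <<'E'
from h import *
print(sensors.get_obs()['joint_pos'].round(1))
R,zz=tiltR(116.2,45,-1); G=np.array([.3987,-.3174,.031])
plan(G+(.019)*zz,R=R)
T=snap('top','t12');S=snap('side','s12')
cv2.imwrite('pics/s12z.png',cv2.resize(cv2.imread('pics/s12.png')[80:190,320:430],None,fx=5.4,fy=5.4,interpolation=cv2.INTER_CUBIC))
E
```

```text
[-33.2  43.6   3.8 -21.3 -90.8  67. ]
plan [-0.003  0.009  0.007] [-0.001  0.003  0.001] rows>= 1.0
```

View pics/s12z.png

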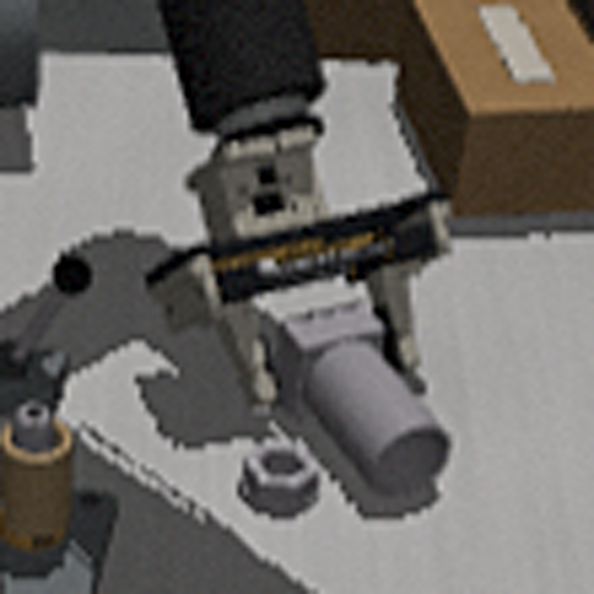

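The fingers straddle the head squarely. Grip.

Call:
{"name": "drive_tool", "arguments": {"moves": [[0,0.01,0.005,0,0,0],[0,0.01,0.005,0,0,0],[0,0.01,0.005,0,0,0],[0,0.01,0.005,0,0,0],[0,0.01,0.005,0,0,0],[0,0.01,0.005,0,0,0],[0,0.01,0.005,0,0,0]], "fingers": -1}}

```text
clock: 19.95
tool_pos: [0.3928, -0.306, 0.0182]
orientation: [135.1, 0.2, -153.9]
force: [2.0, -0.5, 2.2]
opening: 0.062
```

```bash
python3 - <<'E'
from h import *
p,R=tool();print(R.as_matrix().round(3), p)
plan(p+[0,0,.13],R=R)
plan(p+[0,0,.26],R=R)
E
```

```text
[[-0.898 -0.314 -0.308]
 [-0.44   0.635  0.635]
 [-0.004  0.706 -0.708]] [ 0.39283533 -0.30598231  0.0182014 ]
plan [-0.003  0.612 -0.614] [0. 0. 0.] rows>= 3.0
plan [-0.007  1.224 -1.228] [0. 0. 0.] rows>= 6.0
```

Call:
{"name": "drive_tool", "arguments": {"moves": [[0,0.15,-0.15,0,0,0],[0,0.3,-0.3,0,0,0],[0,0.5,-0.5,0,0,0],[0,0.7,-0.7,0,0,0],[0,0.9,-0.9,0,0,0],[0,0.95,-0.95,0,0,0],[0,0.95,-0.95,0,0,0]]}}

```text
clock: 20.65
tool_pos: [0.3926, -0.3065, 0.2211]
orientation: [135.3, 0.4, -153.9]
force: [-0.2, -0.0, -3.4]
opening: 0.0622
```

```bash
python3 - <<'E'
from h import *
print(sensors.get_obs()['joint_pos'].round(1))
p,R=tool();g=p-R.apply([0,0,.019]);print(g)
for az in (116.2,30,60,0,-30,-63.8):
    pass
# 1st: rotate 45 about tool x in place about grasp point, shift to x .45,y -.3,z .26
R1,z1=tiltR(116.2,0.01,-1)
plan(np.array([.45,-.33,.27])+.019*z1,R=R1)
S=snap('side','s13')
cv2.imwrite('pics/s13z.png',cv2.resize(cv2.imread('pics/s13.png')[40:190,300:450],None,fx=4,fy=4,interpolation=cv2.INTER_CUBIC))
E
```

```text
[ -33.3   31.2   11.8  -22.5 -109.4   59.6]
[ 0.39839942 -0.31848906  0.23459186]
plan [-0.276 -0.081 -0.358] [0.745 0.006 0.001] rows>= 6.0
```

View pics/s13z.png

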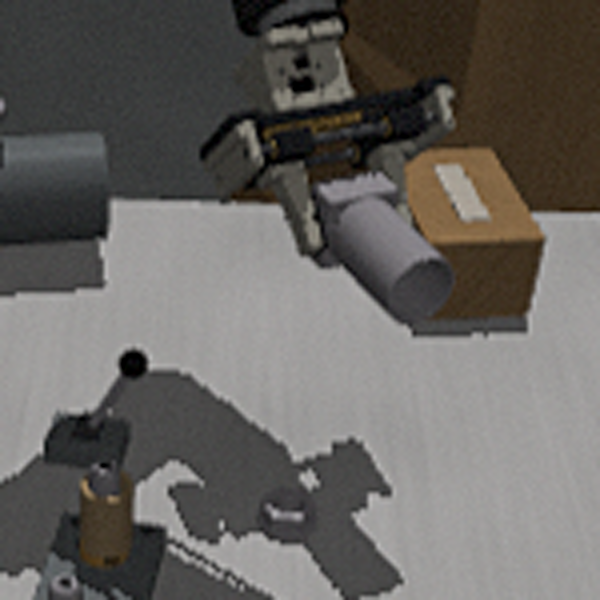

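Call:
{"name": "drive_tool", "arguments": {"moves": [[-0.28,-0.08,-0.36,0.75,0,0],[-0.28,-0.08,-0.36,0.75,0,0],[-0.28,-0.08,-0.36,0.75,0,0],[-0.28,-0.08,-0.36,0.75,0,0],[-0.28,-0.08,-0.36,0.75,0,0],[-0.28,-0.08,-0.36,0.75,0,0],[-0.28,-0.08,-0.36,0.75,0,0]]}}

```text
clock: 21.4
tool_pos: [0.4481, -0.3272, 0.2474]
orientation: [-180.0, 0.1, -153.8]
force: [1.0, -0.9, -1.8]
opening: 0.0619
```

```bash
python3 - <<'E'
from h import *
print(sensors.get_obs()['joint_pos'].round(1))
R1,z1=tiltR(-35,45,1)
plan(np.array([.50,-.30,.28])+.019*z1,R=R1)
E
```

```text
[-16.    8.4 -12.8  -0.1 -68.6  42.3]
plan [-0.434 -0.069 -0.126] [ 0.733 -0.186 -0.455] rows>= 7.0
```

Call:
{"name": "drive_tool", "arguments": {"moves": [[-0.43,-0.07,-0.13,0.73,-0.19,-0.45],[-0.43,-0.07,-0.13,0.73,-0.19,-0.45],[-0.43,-0.07,-0.13,0.73,-0.19,-0.45],[-0.43,-0.07,-0.13,0.73,-0.19,-0.45],[-0.43,-0.07,-0.13,0.73,-0.19,-0.45],[-0.43,-0.07,-0.13,0.73,-0.19,-0.45],[-0.43,-0.07,-0.13,0.73,-0.19,-0.45],[-0.43,-0.07,-0.13,0.73,-0.19,-0.45]]}}

```text
clock: 22.2
tool_pos: [0.5222, -0.3309, 0.3044]
orientation: [-137.5, 0.5, -128.5]
force: [1.5, -1.8, 0.3]
opening: 0.0618
```

```bash
python3 - <<'E'
from h import *
print(sensors.get_obs()['joint_pos'].round(1))
R1,z1=tiltR(-8,45,1)
plan(np.array([.55,-.20,.28])+.019*z1,R=R1)
S=snap('side','s14')
cv2.imwrite('pics/s14z.png',cv2.resize(cv2.imread('pics/s14.png')[40:190,280:430],None,fx=4,fy=4,interpolation=cv2.INTER_CUBIC))
E
```

```text
[-25.   -8.7 -55.9  83.4  -8.8  -3.6]
plan [-0.842  0.411 -0.026] [ 0.038 -0.345 -0.372] rows>= 4.0
```

View pics/s14z.png

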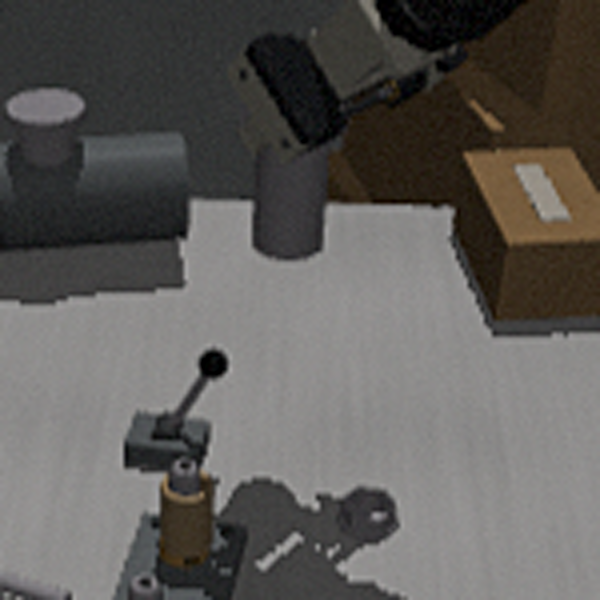

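Pointing the tool outward brings J3, J4 and J5 close to their limits. I'll go back to tool-down, yaw there, and tilt to the inward-pointing side instead.

```bash
python3 - <<'E'
from h import *
R1,z1=tiltR(-63.8,.01,1)
plan(np.array([.46,-.33,.29])+.019*z1,R=R1)
E
```

```text
plan [ 0.266  0.376 -0.056] [-0.696  0.163  0.411] rows>= 6.0
```

Call:
{"name": "drive_tool", "arguments": {"moves": [[0.27,0.38,-0.06,-0.7,0.16,0.41],[0.27,0.38,-0.06,-0.7,0.16,0.41],[0.27,0.38,-0.06,-0.7,0.16,0.41],[0.27,0.38,-0.06,-0.7,0.16,0.41],[0.27,0.38,-0.06,-0.7,0.16,0.41],[0.27,0.38,-0.06,-0.7,0.16,0.41],[0.27,0.38,-0.06,-0.7,0.16,0.41],[0.27,0.38,-0.06,-0.7,0.16,0.41]]}}

```text
clock: 23.05
tool_pos: [0.4606, -0.3289, 0.2695]
orientation: [179.2, 0.0, -153.7]
force: [-0.7, -0.0, -4.4]
opening: 0.062
```

```bash
python3 - <<'E'
from h import *
print(sensors.get_obs()['joint_pos'].round(1))
R1,z1=tiltR(-63.8-58,.01,1)
plan(np.array([.52,-.25,.29])+.019*z1,R=R1)
E
```

```text
[-16.2   9.3  -8.7  -0.7 -72.6  42.7]
plan [-0.588  0.296 -0.006] [ 0.013 -0.006  0.969] rows>= 7.0
```

Call:
{"name": "drive_tool", "arguments": {"moves": [[-0.58,0.3,0,0.01,0,0.97],[-0.58,0.3,0,0.01,0,0.97],[-0.58,0.3,0,0.01,0,0.97],[-0.58,0.3,0,0.01,0,0.97],[-0.58,0.3,0,0.01,0,0.97],[-0.58,0.3,0,0.01,0,0.97],[-0.58,0.3,0,0.01,0,0.97],[-0.58,0.3,0,0.01,0,0.97]]}}

```text
clock: 23.85
tool_pos: [0.5183, -0.2495, 0.2675]
orientation: [-179.9, -0.7, 148.0]
force: [-0.3, -0.6, -3.4]
opening: 0.0621
```

```bash
python3 - <<'E'
from h import *
print(sensors.get_obs()['joint_pos'].round(1))
R1,z1=tiltR(-63.8-116,.01,1)
plan(np.array([.54,-.20,.29])+.019*z1,R=R1)
E
```

```text
[ -6.4  10.3  -7.9  -0.3 -72.5 -25.5]
plan [ 0.053  0.356 -0.023] [-0.007 -0.01   0.963] rows>= 7.0
```

Call:
{"name": "drive_tool", "arguments": {"moves": [[0.05,0.35,0,0,-0.01,0.98],[0.05,0.35,0,0,-0.01,0.98],[0.05,0.35,0,0,-0.01,0.98],[0.05,0.35,0,0,-0.01,0.98],[0.05,0.35,0,0,-0.01,0.98],[0.05,0.35,0,0,-0.01,0.98],[0.05,0.35,0,0,-0.01,0.98],[0.05,0.35,0,0,-0.01,0.98]]}}

```text
clock: 24.65
tool_pos: [0.5396, -0.2007, 0.266]
orientation: [-179.5, 0.1, 89.3]
force: [0.6, -0.1, -3.8]
opening: 0.0621
```

```bash
python3 - <<'E'
from h import *
print(sensors.get_obs()['joint_pos'].round(1))
R1,z1=tiltR(172,45,1)
plan(np.array([.56,-.17,.285])+.019*z1,R=R1)
E
```

```text
[ -0.9  10.2  -8.3   0.1 -72.  -89.9]
plan [ 0.218  0.045 -0.038] [0.74  0.05  0.114] rows>= 6.0
```

Call:
{"name": "drive_tool", "arguments": {"moves": [[0.22,0.05,-0.04,0.74,0.05,0.11],[0.22,0.05,-0.04,0.74,0.05,0.11],[0.22,0.05,-0.04,0.74,0.05,0.11],[0.22,0.05,-0.04,0.74,0.05,0.11],[0.22,0.05,-0.04,0.74,0.05,0.11],[0.22,0.05,-0.04,0.74,0.05,0.11],[0.22,0.05,-0.04,0.74,0.05,0.11],[0.22,0.05,-0.04,0.74,0.05,0.11]]}}

```text
clock: 25.45
tool_pos: [0.5481, -0.168, 0.2709]
orientation: [-135.0, -0.3, 82.4]
force: [-0.3, 1.0, -2.6]
opening: 0.062
```

```bash
python3 - <<'E'
from h import *
print(sensors.get_obs()['joint_pos'].round(1))
R1,z1=tiltR(172,45,1)
plan(np.array([.5835,-.1465,.285])+.019*z1,R=R1)
S=snap('side','s15');T=snap('top','t15')
cv2.imwrite('pics/s15z.png',cv2.resize(cv2.imread('pics/s15.png')[40:240,240:440],None,fx=3,fy=3,interpolation=cv2.INTER_CUBIC))
E
```

```text
[  -1.    38.2   23.8   -5.6 -120.2  -97.4]
plan [ 0.174  0.086 -0.091] [0.001 0.002 0.008] rows>= 1.0
```

View pics/s15z.png

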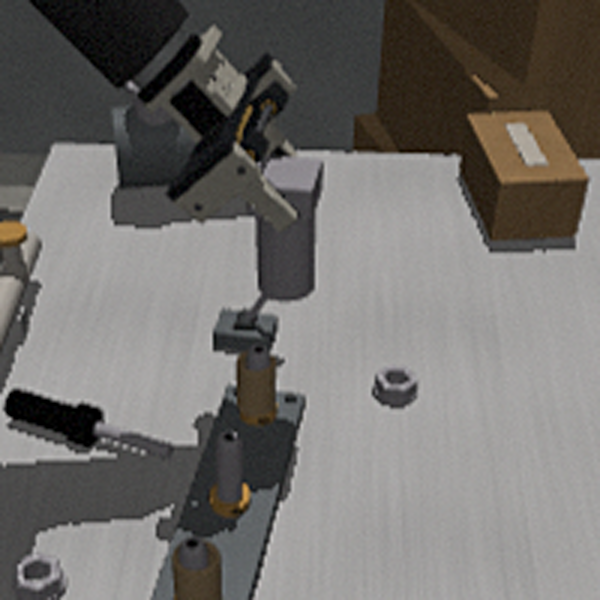

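View pics/t15.png

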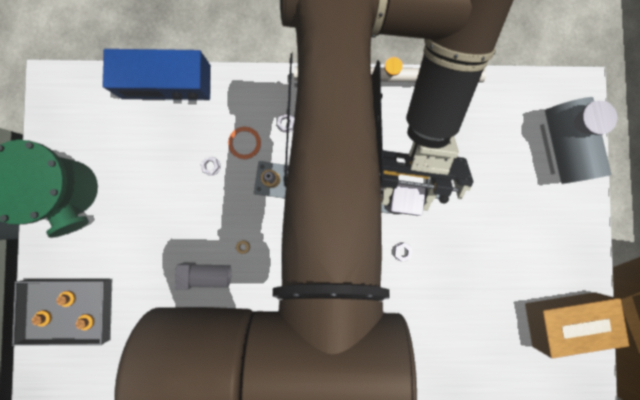

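Call:
{"name": "drive_tool", "arguments": {"moves": [[0.17,0.085,-0.09,0,0,0.008],[0.17,0.085,-0.09,0,0,0.008],[0.17,0.085,-0.09,0,0,0.008],[0.17,0.085,-0.09,0,0,0.008]]}}

```text
clock: 25.95
tool_pos: [0.569, -0.1453, 0.2752]
orientation: [-135.4, 0.1, 82.0]
force: [-0.8, -0.3, -3.1]
opening: 0.062
```

```bash
python3 - <<'E'
from h import *
print(sensors.get_obs()['joint_pos'].round(1))
R1,z1=tiltR(172,45,1)
plan(np.array([.5835,-.1465,.24])+.019*z1,R=R1)
S=snap('side','s16')
p,R=tool();g=p-R.apply([0,0,.019]);print(g)
f=lambda q:((proj(S,q)-[280,60])*5).round(0)
print('mouth',f(g-[0,0,.111]),'noz',f([.5835,-.1465,.108]),f([.5835,-.1465,.02]),'headtop',f(g+[0,0,.017]))
cv2.imwrite('pics/s16z.png',cv2.resize(cv2.imread('pics/s16.png')[60:180,280:400],None,fx=5,fy=5,interpolation=cv2.INTER_CUBIC))
E
```

```text
[   0.6   39.4   27.3   -7.  -122.1  -99.9]
plan [0.006 0.233 0.226] [ 0.006  0.002 -0.   ] rows>= 1.0
[ 0.58217425 -0.14726404  0.28850679]
mouth [230. 390.] noz [227. 483.] [227. 590.] headtop [231. 197.]
```

View pics/s16z.png

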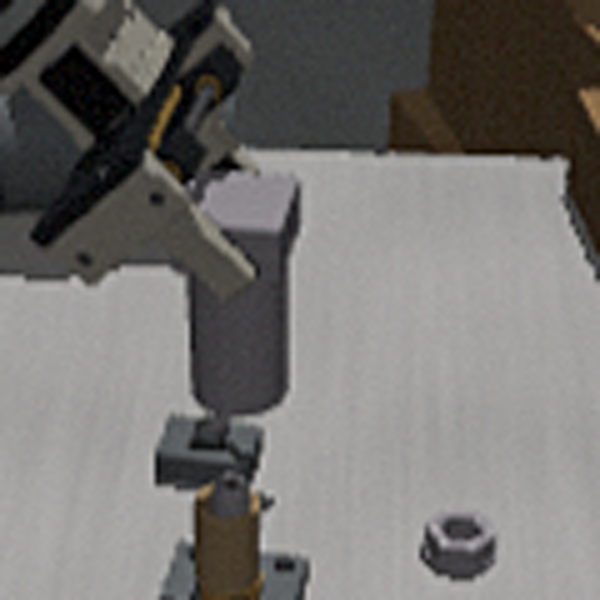

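```bash
python3 - <<'E'
from h import *
T=snap('top','t16');p,R=tool();g=p-R.apply([0,0,.019])
f=lambda q:((proj(T,q)-[340,130])*5).round(0)
n=R.apply([1,0,0]);n[2]=0;n/=np.linalg.norm(n);m=np.array([-n[1],n[0],0])
print('headtop corners',[f(g+[0,0,.017]+.031*(i*n+j*m)) for i,j in[(1,1),(1,-1),(-1,-1),(-1,1)]],f(g+[0,0,.017]))
cv2.imwrite('pics/t16z.png',cv2.resize(cv2.imread('pics/t16.png')[130:250,340:500],None,fx=5,fy=5,interpolation=cv2.INTER_CUBIC))
E
```

```text
headtop corners [array([199., 347.]), array([220., 189.]), array([377., 212.]), array([357., 370.])] [288. 279.]
```

View pics/t16z.png

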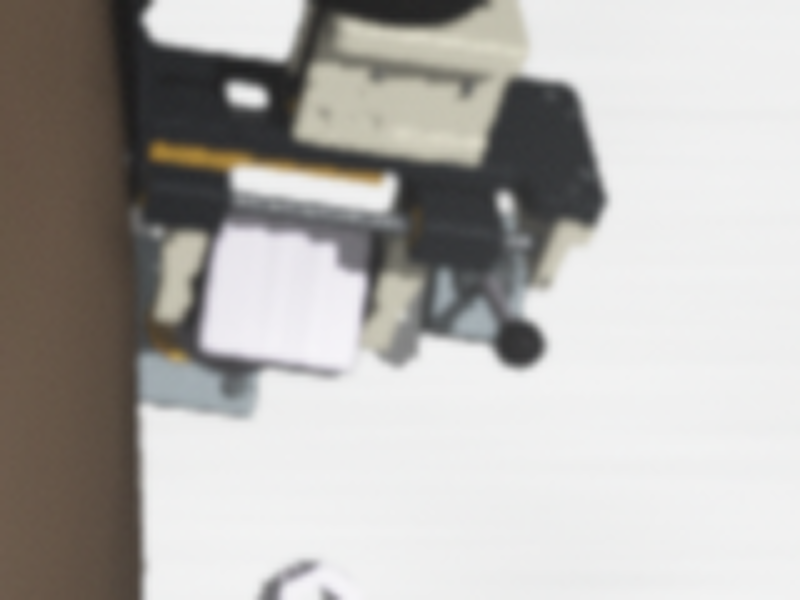

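Call:
{"name": "drive_tool", "arguments": {"moves": [[0,0.1,0.06,0.006,0,0],[0,0.2,0.16,0.006,0,0],[0,0.255,0.21,0.006,0,0],[0,0.255,0.21,0.006,0,0],[0,0.255,0.21,0.006,0,0]]}}

```text
clock: 26.55
tool_pos: [0.574, -0.1466, 0.2253]
orientation: [-134.9, 0.1, 82.0]
force: [-0.7, 0.7, -2.5]
opening: 0.0618
```

```bash
python3 - <<'E'
from h import *
S=snap('side','s17')
p,R=tool();g=p-R.apply([0,0,.019]);print(g)
f=lambda q:((proj(S,q)-[280,80])*6).round(0)
print('mouth',f(g-[0,0,.111]),'noz',f([.5835,-.1465,.108]),f([.5835,-.1465,.02]),'headtop',f(g+[0,0,.017]))
cv2.imwrite('pics/s17z.png',cv2.resize(cv2.imread('pics/s17.png')[80:180,280:380],None,fx=6,fy=6,interpolation=cv2.INTER_CUBIC))
E
```

```text
[ 0.58754121 -0.14838448  0.2393656 ]
mouth [265. 426.] noz [273. 460.] [272. 588.] headtop [265. 209.]
```

View pics/s17z.png

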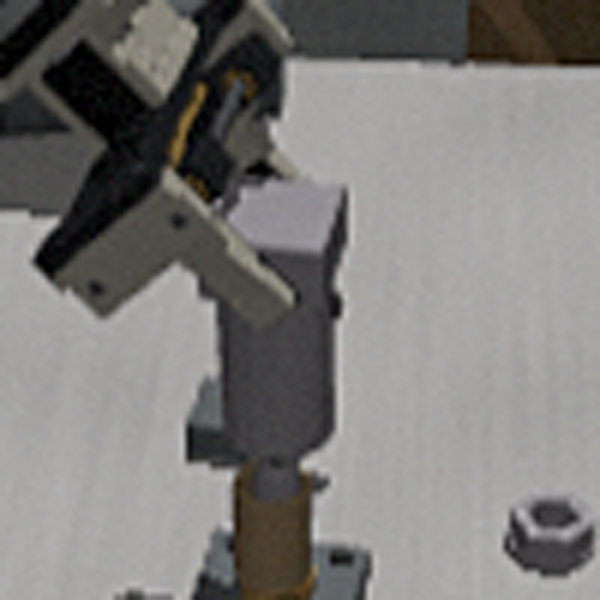

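Call:
{"name": "drive_tool", "arguments": {"moves": [[0.012,0,0,0,0,0],[0.012,0.05,0.05,0,0,0],[0.012,0.1,0.1,0,0,0],[0.012,0.14,0.14,0,0,0],[0.012,0.17,0.17,0,0,0],[0.012,0.17,0.17,0,0,0]]}}

```text
clock: 27.2
tool_pos: [0.574, -0.1448, 0.1884]
orientation: [-134.8, 0.1, 82.0]
force: [-0.1, -0.5, -2.9]
opening: 0.062
```

```bash
python3 - <<'E'
from h import *
S=snap('side','s18')
p,R=tool();g=p-R.apply([0,0,.019]);print(g)
plan(p+[0.5875-g[0],-.1465-g[1],-.05])
cv2.imwrite('pics/s18z.png',cv2.resize(cv2.imread('pics/s18.png')[80:180,280:380],None,fx=6,fy=6,interpolation=cv2.INTER_CUBIC))
E
```

```text
[ 0.58753936 -0.14671937  0.20257416]
plan [0.002 0.236 0.236] [0. 0. 0.] rows>= 2.0
```

View pics/s18z.png

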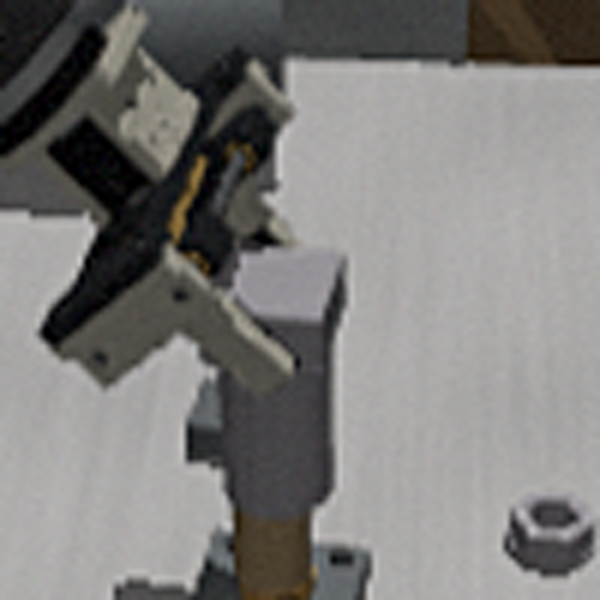

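Call:
{"name": "drive_tool", "arguments": {"moves": [[0,0.045,0.035,0,0,0],[0,0.085,0.075,0,0,0],[0,0.125,0.115,0,0,0],[0,0.165,0.155,0,0,0],[0,0.165,0.155,0,0,0]]}}

```text
clock: 27.75
tool_pos: [0.5746, -0.145, 0.1535]
orientation: [-134.7, 0.1, 82.0]
force: [1.1, 0.8, -3.9]
opening: 0.0619
```

Call:
{"name": "drive_tool", "arguments": {"moves": [[0,0.04,0.04,0,0,0],[0,0.08,0.08,0,0,0],[0,0.11,0.11,0,0,0],[0,0.11,0.11,0,0,0]]}}

```text
clock: 28.15
tool_pos: [0.5741, -0.145, 0.129]
orientation: [-134.7, 0.2, 82.0]
force: [0.6, 0.5, -3.1]
opening: 0.0621
```

```bash
python3 - <<'E'
from h import *
S=snap('side','s19')
p,R=tool();g=p-R.apply([0,0,.019]);print(g,sensors.get_obs()['joint_pos'].round(1))
cv2.imwrite('pics/s19z.png',cv2.resize(cv2.imread('pics/s19.png')[100:200,280:380],None,fx=6,fy=6,interpolation=cv2.INTER_CUBIC))
E
```

```text
[ 0.58763928 -0.14685053  0.14301208] [   0.6   45.8   19.8   -6.3 -108.8  -98.2]
```

View pics/s19z.png

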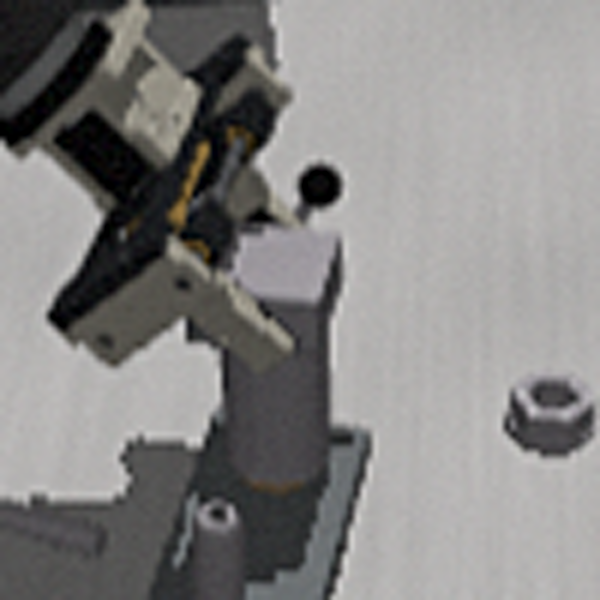

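Call:
{"name": "drive_tool", "arguments": {"moves": [[0,0.02,0.02,0,0,0],[0,0.035,0.035,0,0,0],[0,0.042,0.042,0,0,0],[0,0.042,0.042,0,0,0]]}}

```text
clock: 28.6
tool_pos: [0.5741, -0.145, 0.1205]
orientation: [-134.7, 0.2, 82.0]
force: [0.2, -0.5, -2.1]
opening: 0.062
```

Call:
{"name": "drive_tool", "arguments": {"moves": [[0,0.005,0.005,0,0,0],[0,0.01,0.01,0,0,0],[0,0.01,0.01,0,0,0]]}}

```text
clock: 28.9
tool_pos: [0.574, -0.145, 0.1183]
orientation: [-134.7, 0.2, 82.0]
force: [0.3, -0.7, -2.6]
opening: 0.0616
```

Call:
{"name": "drive_tool", "arguments": {"moves": [[0,0.006,0.006,0,0,0],[0,0.006,0.006,0,0,0],[0,0.006,0.006,0,0,0]]}}

```text
clock: 29.2
tool_pos: [0.5741, -0.145, 0.1171]
orientation: [-134.7, 0.2, 82.0]
force: [0.6, -1.0, -2.7]
opening: 0.0618
```

Call:
{"name": "drive_tool", "arguments": {"moves": [[0,0.006,0.006,0,0,0],[0,0.006,0.006,0,0,0],[0,0.006,0.006,0,0,0]]}}

```text
clock: 29.5
tool_pos: [0.574, -0.145, 0.1169]
orientation: [-134.7, 0.2, 82.0]
force: [0.0, 0.7, 6.3]
opening: 0.0621
```

Contact felt at the plate. Release and back off.

Call:
{"name": "drive_tool", "arguments": {"moves": [[0,-0.003,-0.003,0,0,0],[0,-0.003,-0.003,0,0,0],[0,-0.003,-0.003,0,0,0],[0,-0.003,-0.003,0,0,0],[0,-0.003,-0.003,0,0,0]], "fingers": 0.9}}

```text
clock: 30.0
tool_pos: [0.574, -0.1451, 0.1173]
orientation: [-134.6, 0.2, 82.0]
force: [-0.6, 0.3, 0.9]
opening: 0.0828
```

Call:
{"name": "drive_tool", "arguments": {"moves": [[0,0,-0.2,0,0,0],[0,0,-0.5,0,0,0],[0,0,-0.8,0,0,0],[0,0,-1,0,0,0],[0,0,-1,0,0,0]]}}

```text
clock: 30.5
tool_pos: [0.682, -0.1603, 0.2245]
orientation: [-134.9, 0.2, 82.0]
force: [0.0, -0.1, -0.6]
opening: 0.0835
```

```bash
python3 - <<'E'
from h import *
S=snap('side','s20');T=snap('top','t20')
print(sensors.get_obs()['joint_pos'].round(1))
cv2.imwrite('pics/s20z.png',cv2.resize(cv2.imread('pics/s20.png')[80:340,240:440],None,fx=3,fy=2.3,interpolation=cv2.INTER_CUBIC))
E
```

```text
[  -0.4   54.2   49.2   -6.9 -129.9 -100. ]
```

View pics/s20z.png

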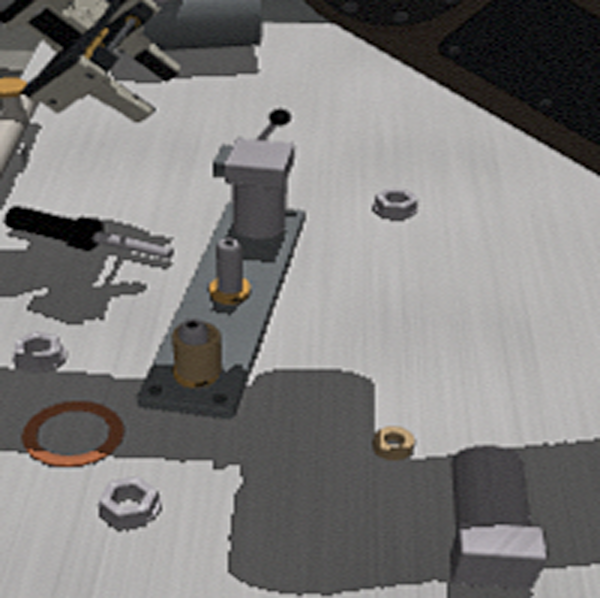

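View pics/t20.png

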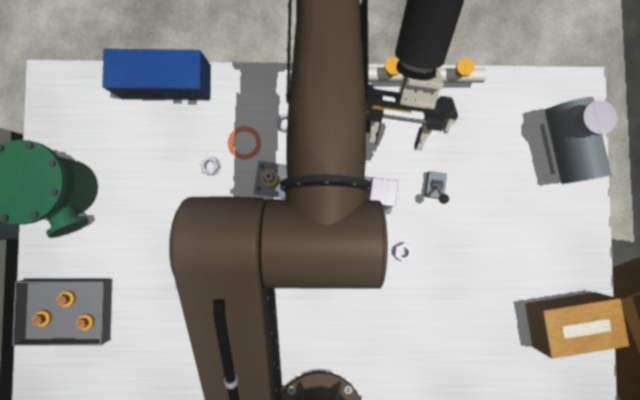

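```bash
python3 - <<'E'
from h import *
p,R=tool()
plan([.62,-.10,.33],R=tiltR(172,0.01,1)[0])
plan([.64,-.10,.33],R=tiltR(172,10,1)[0])
E
```

```text
plan [ 0.336 -0.83  -0.187] [-0.756  0.002 -0.001] rows>= 6.0
plan [ 0.354 -0.738 -0.281] [-0.589  0.002 -0.001] rows>= 5.0
```

Call:
{"name": "drive_tool", "arguments": {"moves": [[0.1,-0.4,-0.3,-0.1,0,0],[0.34,-0.8,-0.2,-0.75,0,0],[0.34,-0.8,-0.2,-0.75,0,0],[0.34,-0.8,-0.2,-0.75,0,0],[0.34,-0.8,-0.2,-0.75,0,0],[0.34,-0.8,-0.2,-0.75,0,0],[0.34,-0.8,-0.2,-0.75,0,0],[0.34,-0.8,-0.2,-0.75,0,0]], "fingers": 1}}

```text
clock: 31.4
tool_pos: [0.6229, -0.0999, 0.3285]
orientation: [-179.6, 0.1, 82.0]
force: [0.4, -0.1, -0.7]
opening: 0.0878
```

```bash
python3 - <<'E'
from h import *
p,R=tool();print(sensors.get_obs()['joint_pos'].round(1))
plan([.56,.04,.33],R=Ro.from_euler('xyz',[180,0,132],degrees=True))
E
```

```text
[   8.6   14.1    4.7    0.   -81.  -106.6]
plan [ 0.865 -0.545 -0.008] [-0.007 -0.001 -0.833] rows>= 6.0
```

Call:
{"name": "drive_tool", "arguments": {"moves": [[0.86,-0.55,0,0,0,-0.83],[0.86,-0.55,0,0,0,-0.83],[0.86,-0.55,0,0,0,-0.83],[0.86,-0.55,0,0,0,-0.83],[0.86,-0.55,0,0,0,-0.83],[0.86,-0.55,0,0,0,-0.83],[0.86,-0.55,0,0,0,-0.83]]}}

```text
clock: 32.1
tool_pos: [0.5594, 0.0396, 0.3272]
orientation: [-179.4, -0.3, 131.9]
force: [-0.1, 0.2, 0.6]
opening: 0.0874
```

```bash
python3 - <<'E'
from h import *
p,R=tool();print(sensors.get_obs()['joint_pos'].round(1))
plan([.49,.17,.33],R=Ro.from_euler('xyz',[180,0,179],degrees=True))
S=snap('side','s21');T=snap('top','t21')
cv2.imwrite('pics/t21z.png',cv2.resize(cv2.imread('pics/t21.png')[130:310,160:400],None,fx=3.3,fy=3.3,interpolation=cv2.INTER_CUBIC))
E
```

```text
[ 23.9   7.3  -3.8  -0.1 -79.5 -72. ]
plan [ 0.956  0.237 -0.016] [-0.007 -0.009 -0.784] rows>= 6.0
```

View pics/t21z.png

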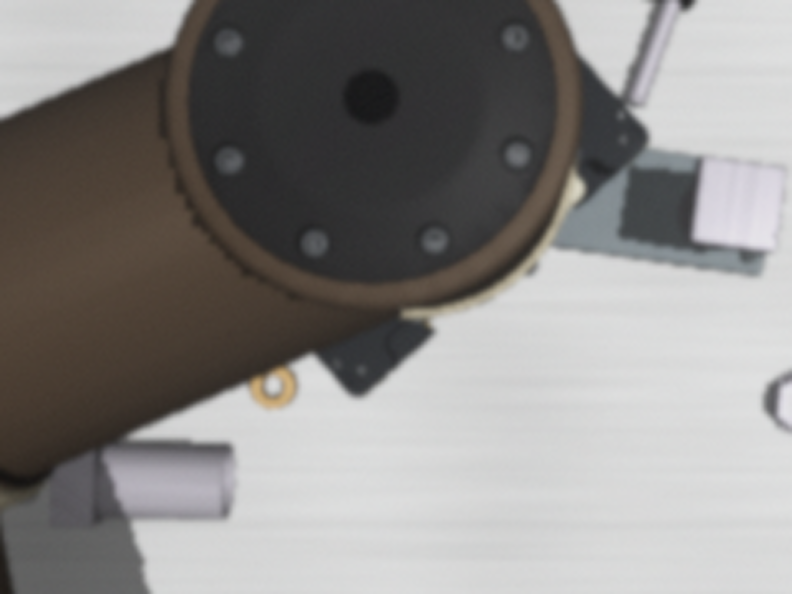

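Call:
{"name": "drive_tool", "arguments": {"moves": [[0.95,0.24,0,0,0,-0.78],[0.95,0.24,0,0,0,-0.78],[0.95,0.24,0,0,0,-0.78],[0.95,0.24,0,0,0,-0.78],[0.95,0.24,0,0,0,-0.78],[0.95,0.24,0,0,0,-0.78],[0.95,0.24,0,0,0,-0.78]]}}

```text
clock: 32.9
tool_pos: [0.4918, 0.1698, 0.3275]
orientation: [-179.8, -0.6, 178.3]
force: [0.4, -0.6, 1.1]
opening: 0.0874
```

```bash
python3 - <<'E'
from h import *
p,R=tool();print(sensors.get_obs()['joint_pos'].round(1))
R1,z1=tiltR(-91.2,45,1);G=np.array([.3716,.3473,.031])
print(G-.231*z1)
plan(G-.231*z1,R=R1)
plan([.43,.31,.3],R=tiltR(-91.2,20,1)[0])
E
```

```text
[ 40.4   3.3  -8.3  -0.3 -79.  -42.1]
[0.37502077 0.51060584 0.19434167]
plan [0.836 2.251 0.89 ] [ 0.747 -0.014 -0.004] rows>= 8.0
plan [0.437 0.923 0.185] [ 0.33  -0.012 -0.006] rows>= 4.0
```

Call:
{"name": "drive_tool", "arguments": {"moves": [[0.43,0.92,0.18,0.33,-0.01,0],[0.43,0.92,0.18,0.33,-0.01,0],[0.43,0.92,0.18,0.33,-0.01,0],[0.43,0.92,0.18,0.33,-0.01,0],[0.43,0.92,0.18,0.33,-0.01,0],[0.43,0.92,0.18,0.33,-0.01,0]]}}

```text
clock: 33.5
tool_pos: [0.4315, 0.3092, 0.3008]
orientation: [-160.0, -0.0, 178.3]
force: [0.2, 0.3, -0.2]
opening: 0.0878
```

```bash
python3 - <<'E'
from h import *
p,R=tool();print(sensors.get_obs()['joint_pos'].round(1))
R1,z1=tiltR(-91.2,45,1);G=np.array([.3716,.3473,.031])
plan(G-.181*z1,R=R1)
plan([.40,.43,.25],R=R1)
E
```

```text
[ 63.1  13.6  -5.8   8.3 -88.9 -66.3]
plan [0.414 1.352 0.514] [ 0.417 -0.005 -0.007] rows>= 5.0
plan [0.234 0.866 0.045] [ 0.417 -0.005 -0.007] rows>= 3.0
```

Call:
{"name": "drive_tool", "arguments": {"moves": [[0.24,0.87,0.05,0.42,0,0],[0.24,0.87,0.05,0.42,0,0],[0.24,0.87,0.05,0.42,0,0],[0.24,0.87,0.05,0.42,0,0],[0.24,0.87,0.05,0.42,0,0]]}}

```text
clock: 34.0
tool_pos: [0.3995, 0.4301, 0.2431]
orientation: [-134.2, -0.2, 178.2]
force: [0.3, -0.6, 2.0]
opening: 0.0873
```

```bash
python3 - <<'E'
from h import *
p,R=tool();print(sensors.get_obs()['joint_pos'].round(1))
R1,z1=tiltR(-91.2,45,1);G=np.array([.3716,.3473,.031])
plan(G-.131*z1,R=R1)
S=snap('side','s22');T=snap('top','t22')
cv2.imwrite('pics/s22z.png',cv2.resize(cv2.imread('pics/s22.png')[200:400,320:520],None,fx=3,fy=3,interpolation=cv2.INTER_CUBIC))
E
```

```text
[  73.1   36.6    9.9   11.1 -107.8  -75.8]
plan [0.173 0.613 0.512] [-0.014 -0.01  -0.005] rows>= 3.0
```

View pics/s22z.png

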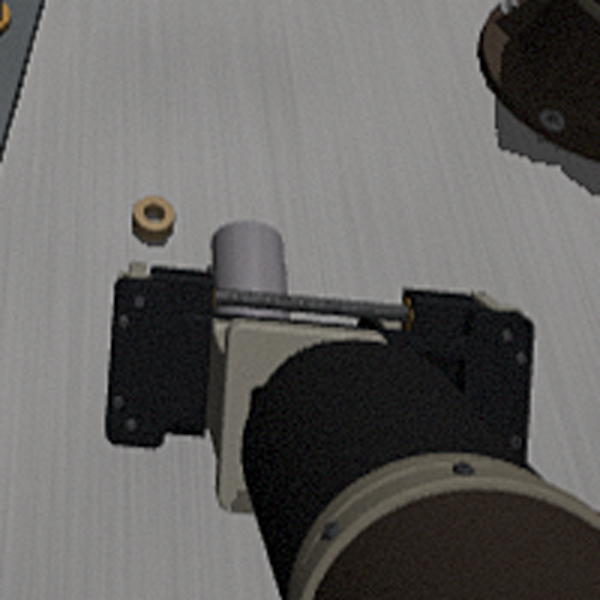

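View pics/t22.png

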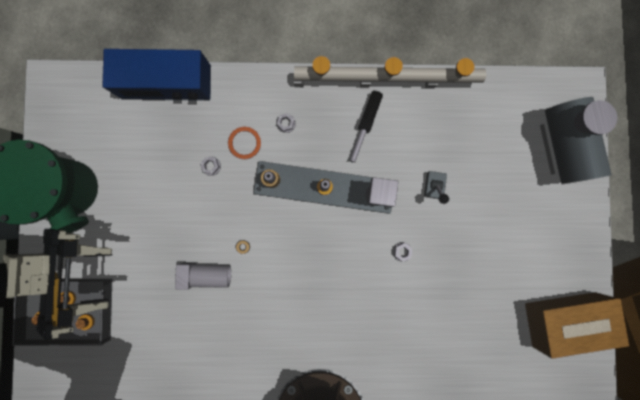

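```bash
python3 - <<'E'
from h import *
cv2.imwrite('pics/t22z.png',cv2.resize(cv2.imread('pics/t22.png')[235:310,165:245],None,fx=8,fy=8,interpolation=cv2.INTER_CUBIC))
T=snap('top');f=lambda q:((proj(T,q)-[165,235]+.5)*8-.5).round(0)
G=np.array([.3716,.3473,.031]);a=np.radians(-91.2);m=np.array([np.cos(a),np.sin(a),0]);n=np.array([-m[1],m[0],0])
print([f(G+.017*i*m+.031*j*n+[0,0,.031]) for i,j in [(-1,1),(1,1),(1,-1),(-1,-1)]],'mouth',f(G+.111*m+.029*n),f(G+.111*m-.029*n))
E
```

```text
[array([ 89., 235.]), array([198., 238.]), array([189., 437.]), array([ 80., 435.])] mouth [521. 239.] [514. 420.]
```

View pics/t22z.png

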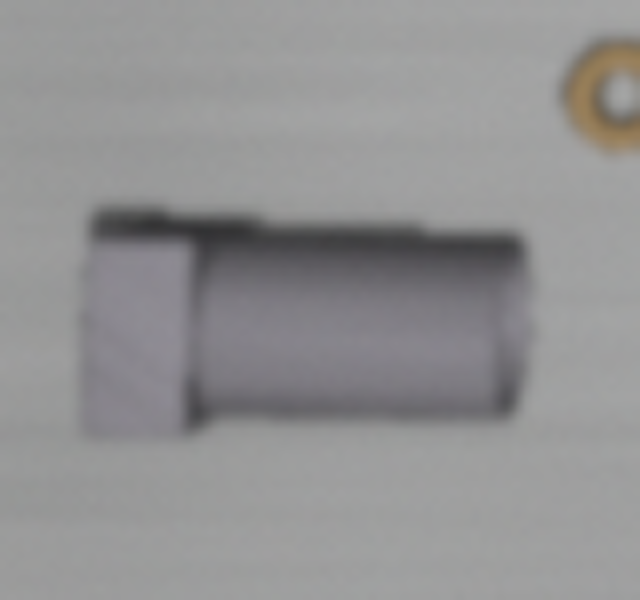

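Call:
{"name": "drive_tool", "arguments": {"moves": [[0.17,0.61,0.51,-0.01,-0.01,0],[0.17,0.61,0.51,-0.01,-0.01,0],[0.17,0.61,0.51,-0.01,-0.01,0],[0.17,0.61,0.51,-0.01,-0.01,0],[0.17,0.61,0.51,-0.01,-0.01,0]]}}

```text
clock: 34.65
tool_pos: [0.3769, 0.4417, 0.1377]
orientation: [-136.1, 0.7, 178.5]
force: [-0.7, 1.4, 0.5]
opening: 0.0876
```

```bash
python3 - <<'E'
from h import *
p,R=tool();print(sensors.get_obs()['joint_pos'].round(1))
R1,z1=tiltR(-91.2,45,1);G=np.array([.3716,.3473,.031])
plan(G-.05*z1,R=R1)
T=snap('top','t23')
cv2.imwrite('pics/t23z.png',cv2.resize(cv2.imread('pics/t23.png')[215:335,60:260],None,fx=4,fy=4,interpolation=cv2.INTER_CUBIC))
E
```

```text
[ 75.3  39.9   3.3   9.7 -96.4 -79.7]
plan [0.026 0.046 0.616] [ 0.018  0.005 -0.011] rows>= 2.0
```

View pics/t23z.png

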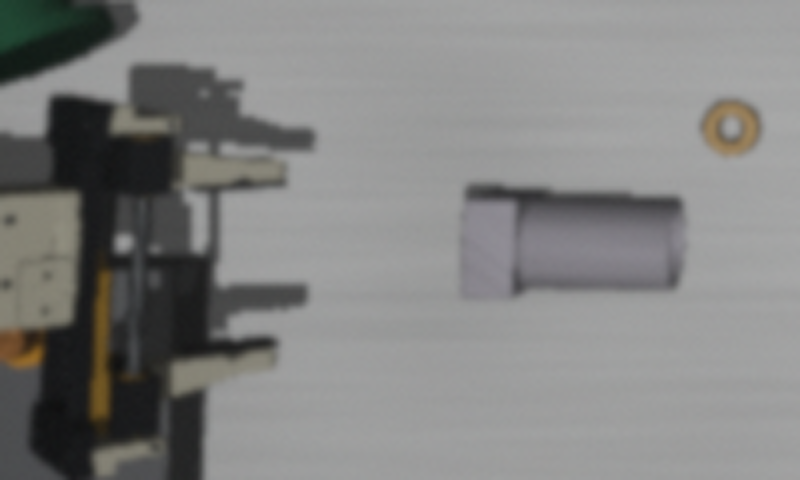

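Call:
{"name": "drive_tool", "arguments": {"moves": [[0.026,0.046,0.3,0.018,0,-0.01],[0.026,0.046,0.6,0.018,0,-0.01],[0.026,0.046,0.62,0.018,0,-0.01],[0.026,0.046,0.62,0.018,0,-0.01],[0.026,0.046,0.62,0.018,0,-0.01]]}}

```text
clock: 35.2
tool_pos: [0.3734, 0.3843, 0.0675]
orientation: [-135.2, 0.4, 179.0]
force: [0.8, -0.1, -0.2]
opening: 0.0875
```

```bash
python3 - <<'E'
from h import *
p,R=tool();print(sensors.get_obs()['joint_pos'].round(1))
R1,z1=tiltR(-91.2,45,1);G=np.array([.3716,.3473,.031])
plan(G+.019*z1,R=R1)
T=snap('top','t24')
cv2.imwrite('pics/t24z.png',cv2.resize(cv2.imread('pics/t24.png')[215:335,60:260],None,fx=4,fy=4,interpolation=cv2.INTER_CUBIC))
E
```

```text
[ 74.5  40.5  -7.4  10.4 -86.  -80.6]
plan [ 0.01  -0.004  0.473] [ 0.004  0.006 -0.002] rows>= 2.0
```

View pics/t24z.png

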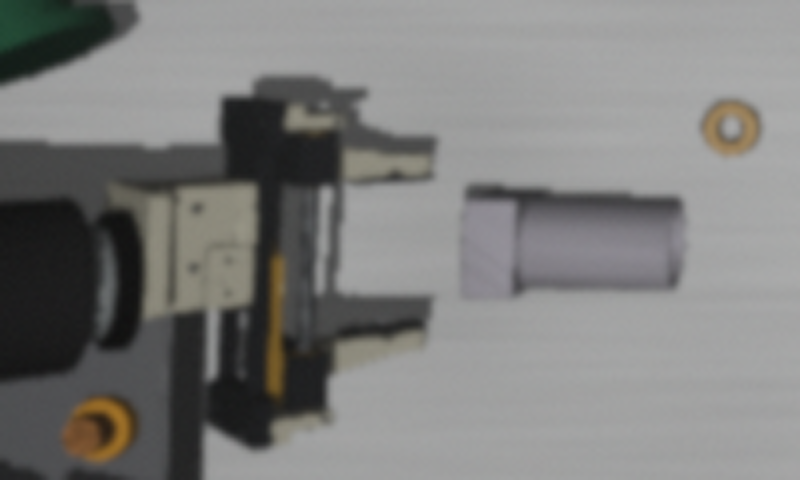

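Call:
{"name": "drive_tool", "arguments": {"moves": [[0.01,0,0.15,0,0.005,0],[0.01,0,0.3,0,0.005,0],[0.01,0,0.42,0,0.005,0],[0.01,0,0.47,0,0.005,0],[0.01,0,0.47,0,0.005,0],[0.01,0,0.47,0,0.005,0]]}}

```text
clock: 35.85
tool_pos: [0.3717, 0.3362, 0.018]
orientation: [-135.3, 0.2, 178.8]
force: [-0.6, 0.3, 0.4]
opening: 0.0876
```

```bash
python3 - <<'E'
from h import *
p,R=tool();print(sensors.get_obs()['joint_pos'].round(1))
R1,z1=tiltR(-91.2,45,1);G=np.array([.3716,.3473,.031])
plan(G+.019*z1,R=R1)
T=snap('top','t25')
cv2.imwrite('pics/t25z.png',cv2.resize(cv2.imread('pics/t25.png')[215:335,60:260],None,fx=4,fy=4,interpolation=cv2.INTER_CUBIC))
E
```

```text
[ 73.4  41.2 -15.1  11.2 -77.6 -81.5]
plan [ 0.002 -0.009  0.013] [ 0.005  0.002 -0.002] rows>= 1.0
```

View pics/t25z.png

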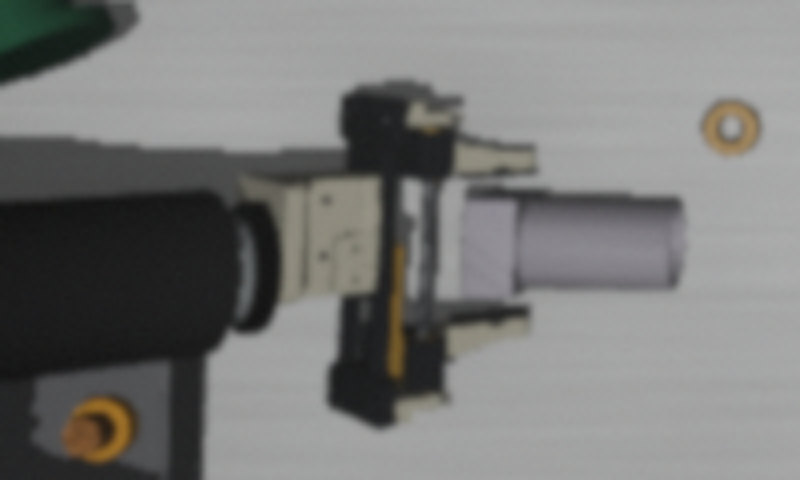

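Call:
{"name": "drive_tool", "arguments": {"moves": [[0,-0.01,0.012,0,0,0],[0,-0.01,0.012,0,0,0],[0,-0.01,0.012,0,0,0]]}}

```text
clock: 36.2
tool_pos: [0.3716, 0.3342, 0.0179]
orientation: [-135.4, 0.2, 178.8]
force: [-0.1, 0.2, -0.2]
opening: 0.0875
```

Call:
{"name": "drive_tool", "arguments": {"moves": [[0,0,0,0,0,0],[0,0,0,0,0,0],[0,0,0,0,0,0],[0,0,0,0,0,0],[0,0,0,0,0,0],[0,0,0,0,0,0]], "fingers": -1}}

```text
clock: 36.8
tool_pos: [0.3718, 0.3343, 0.018]
orientation: [-135.4, 0.2, 178.8]
force: [1.5, -0.3, 0.0]
opening: 0.0618
```

```bash
python3 - <<'E'
from h import *
p,R=tool();print(p,p-R.apply([0,0,.019]))
plan(p+[0,0,.14],R=R)
E
```

```text
[0.37176916 0.33430256 0.01798078] [0.37199239 0.34764771 0.03150325]
plan [-0.003 -0.656 -0.664] [0. 0. 0.] rows>= 3.0
```

Call:
{"name": "drive_tool", "arguments": {"moves": [[0,-0.1,-0.1,0,0,0],[0,-0.3,-0.3,0,0,0],[0,-0.5,-0.5,0,0,0],[0,-0.7,-0.7,0,0,0],[0,-0.9,-0.9,0,0,0],[0,-1,-1,0,0,0],[0,-1,-1,0,0,0]]}}

```text
clock: 37.5
tool_pos: [0.3713, 0.334, 0.2323]
orientation: [-135.7, 0.3, 178.8]
force: [-0.2, 0.2, -3.8]
opening: 0.0618
```

```bash
python3 - <<'E'
from h import *
p,R=tool();print(sensors.get_obs()['joint_pos'].round(1))
R1,z1=tiltR(-91.2,.01,1)
plan(np.array([.43,.33,.29])+.019*z1,R=R1)
T=snap('top','t26')
cv2.imwrite('pics/t26z.png',cv2.resize(cv2.imread('pics/t26.png')[215:335,60:260],None,fx=4,fy=4,interpolation=cv2.INTER_CUBIC))
E
```

```text
[ 73.4  27.3  -6.9  11.1 -98.8 -77.3]
plan [-0.393 -0.192 -0.17 ] [-0.738  0.005 -0.001] rows>= 6.0
```

View pics/t26z.png

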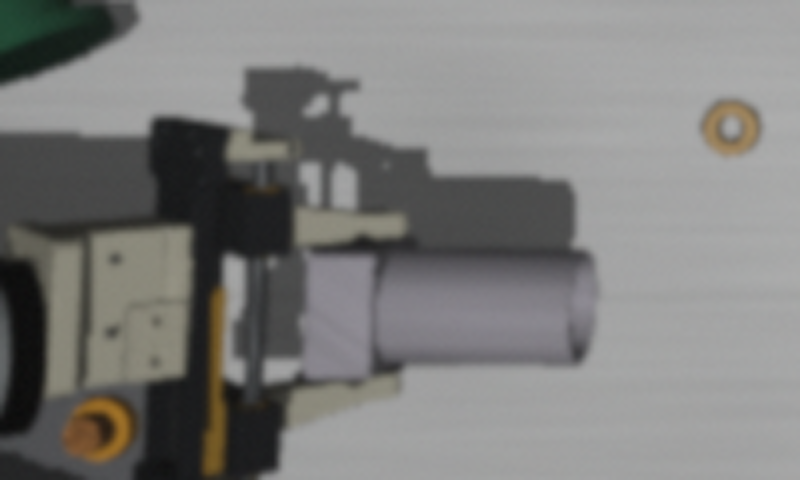

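Lifted and held horizontal. Now rotate to tool-down.

Call:
{"name": "drive_tool", "arguments": {"moves": [[-0.4,-0.2,-0.2,-0.74,0,0],[-0.4,-0.2,-0.2,-0.74,0,0],[-0.4,-0.2,-0.2,-0.74,0,0],[-0.4,-0.2,-0.2,-0.74,0,0],[-0.4,-0.2,-0.2,-0.74,0,0],[-0.4,-0.2,-0.2,-0.74,0,0],[-0.4,-0.2,-0.2,-0.74,0,0],[-0.4,-0.2,-0.2,-0.74,0,0]]}}

```text
clock: 38.35
tool_pos: [0.4302, 0.3312, 0.2713]
orientation: [-179.7, 0.1, 178.8]
force: [0.2, 0.1, -3.5]
opening: 0.0619
```

```bash
python3 - <<'E'
from h import *
p,R=tool();print(sensors.get_obs()['joint_pos'].round(1))
R1,z1=tiltR(-91.2+50,.01,1)
plan(np.array([.52,.25,.30])+.019*z1,R=R1)
E
```

```text
[ 58.4   6.6 -12.    0.2 -71.6 -59.7]
plan [-0.61  -0.529 -0.061] [-0.005 -0.    -0.834] rows>= 6.0
```

Call:
{"name": "drive_tool", "arguments": {"moves": [[-0.6,-0.53,-0.06,0,0,-0.83],[-0.6,-0.53,-0.06,0,0,-0.83],[-0.6,-0.53,-0.06,0,0,-0.83],[-0.6,-0.53,-0.06,0,0,-0.83],[-0.6,-0.53,-0.06,0,0,-0.83],[-0.6,-0.53,-0.06,0,0,-0.83],[-0.6,-0.53,-0.06,0,0,-0.83]]}}

```text
clock: 39.05
tool_pos: [0.5183, 0.2507, 0.2785]
orientation: [-179.7, -0.4, -131.2]
force: [-0.5, -0.1, -3.2]
opening: 0.0618
```

```bash
python3 - <<'E'
from h import *
p,R=tool();print(sensors.get_obs()['joint_pos'].round(1))
R1,z1=tiltR(172,.01,-1)
plan(np.array([.57,.18,.30])+.019*z1,R=R1)
E
```

```text
[ 45.5   9.7  -7.4   0.3 -73.3   3.2]
plan [ 0.127 -0.57  -0.013] [-0.002 -0.008 -0.554] rows>= 4.0
```

Call:
{"name": "drive_tool", "arguments": {"moves": [[0.13,-0.57,-0.01,0,0,-0.55],[0.13,-0.57,-0.01,0,0,-0.55],[0.13,-0.57,-0.01,0,0,-0.55],[0.13,-0.57,-0.01,0,0,-0.55],[0.13,-0.57,-0.01,0,0,-0.55],[0.13,-0.57,-0.01,0,0,-0.55]]}}

```text
clock: 39.65
tool_pos: [0.5696, 0.1802, 0.2794]
orientation: [179.9, -0.6, -98.6]
force: [-0.3, 0.0, -4.4]
opening: 0.0618
```

```bash
python3 - <<'E'
from h import *
p,R=tool();print(sensors.get_obs()['joint_pos'].round(1))
R1,z1=tiltR(172,45,-1)
plan(np.array([.60,.14,.29])+.019*z1,R=R1)
E
```

```text
[ 36.5  11.8  -4.6   0.4 -74.   44.8]
plan [ 0.235 -0.151  0.021] [-0.748 -0.006 -0.013] rows>= 6.0
```

Call:
{"name": "drive_tool", "arguments": {"moves": [[0.23,-0.15,0.02,-0.75,0,-0.01],[0.23,-0.15,0.02,-0.75,0,-0.01],[0.23,-0.15,0.02,-0.75,0,-0.01],[0.23,-0.15,0.02,-0.75,0,-0.01],[0.23,-0.15,0.02,-0.75,0,-0.01],[0.23,-0.15,0.02,-0.75,0,-0.01],[0.23,-0.15,0.02,-0.75,0,-0.01],[0.23,-0.15,0.02,-0.75,0,-0.01]]}}

```text
clock: 40.45
tool_pos: [0.5873, 0.1431, 0.2762]
orientation: [135.0, -0.5, -98.1]
force: [-0.2, -0.2, -3.5]
opening: 0.062
```

```bash
python3 - <<'E'
from h import *
p,R=tool();print(sensors.get_obs()['joint_pos'].round(1))
R1,z1=tiltR(172,45,-1)
plan(np.array([.626,.129,.26])+.019*z1,R=R1)
S=snap('side','s27')
cv2.imwrite('pics/s27z.png',cv2.resize(cv2.imread('pics/s27.png')[60:260,220:420],None,fx=3,fy=3,interpolation=cv2.INTER_CUBIC))
E
```

```text
[  19.1   39.9   34.5  -22.6 -124.2   56.5]
plan [ 0.055 -0.267  0.013] [-0.    -0.005 -0.008] rows>= 1.0
```

View pics/s27z.png

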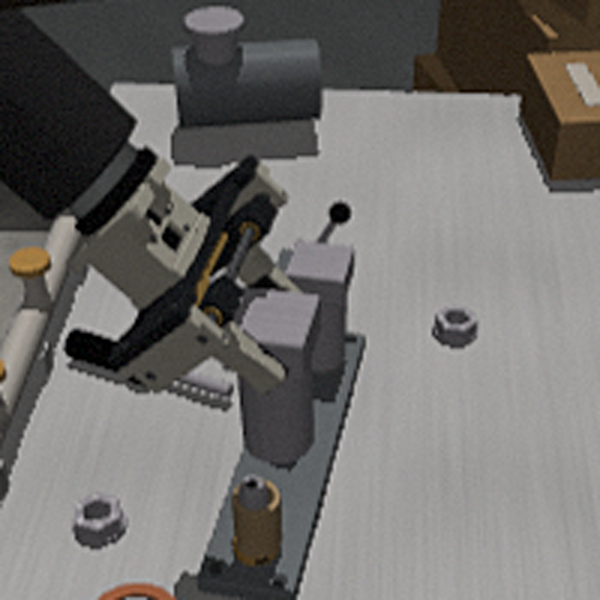

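Call:
{"name": "drive_tool", "arguments": {"moves": [[0.055,-0.27,0.01,0,-0.005,-0.008],[0.055,-0.27,0.01,0,-0.005,-0.008],[0.055,-0.27,0.01,0,-0.005,-0.008],[0.055,-0.27,0.01,0,-0.005,-0.008]]}}

```text
clock: 40.9
tool_pos: [0.613, 0.1314, 0.2503]
orientation: [135.3, 0.1, -97.9]
force: [0.2, 0.6, -3.4]
opening: 0.0618
```

```bash
cat > al.py <<'E'
from h import *
import sys
k=sys.argv[1];R1,z1=tiltR(172,45,-1)
S=snap('side','s'+k);T=snap('top','t'+k)
p,R=tool();g=p-R.apply([0,0,.019]);print(g,sensors.get_obs()['joint_pos'].round(1))
f=lambda q:((proj(S,q)-[250,120]+.5)*6-.5).round(0)
mo=g-[0,0,.111]
print('mouth',f(mo),'bottom edge',f(mo+[0,.029,0])[1],'noz',f([.622,.129,.108]),'sleeve top',f([.622,.129,.092]))
cv2.imwrite('pics/s%sz.png'%k,cv2.resize(cv2.imread('pics/s%s.png'%k)[120:220,250:350],None,fx=6,fy=6,interpolation=cv2.INTER_CUBIC))
E
python3 al.py 28
```

```text
[0.62623265 0.12953163 0.26372701] [  17.8   42.9   36.7  -21.6 -123.5   58.9]
mouth [309. 536.] bottom edge 587.0 noz [324. 608.] sleeve top [325. 633.]
```

View pics/s28z.png

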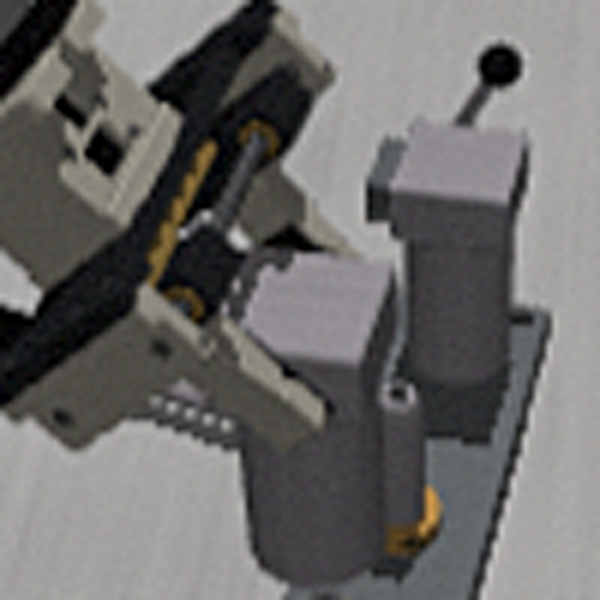

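View pics/t28.png

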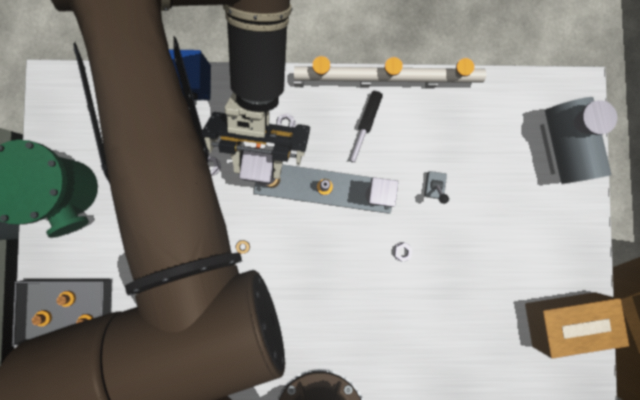

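Call:
{"name": "drive_tool", "arguments": {"moves": [[0,-0.04,0.04,0,0,0],[0,-0.08,0.08,0,0,0],[0,-0.12,0.12,0,0,0],[0,-0.15,0.15,0,0,0],[0,-0.15,0.15,0,0,0]]}}

```text
clock: 41.5
tool_pos: [0.6127, 0.1314, 0.2166]
orientation: [135.1, 0.1, -97.9]
force: [0.3, -0.3, -3.6]
opening: 0.0622
```

```bash
sed -i 's/\[250,120\]/[250,150]/; s/120:220,250:350/150:250,250:350/' al.py; python3 al.py 29
```

```text
[0.62641176 0.1294836  0.23146856] [  17.9   44.    34.3  -20.9 -120.3   60.3]
mouth [312. 409.] bottom edge 460.0 noz [324. 428.] sleeve top [325. 453.]
```

View pics/s29z.png

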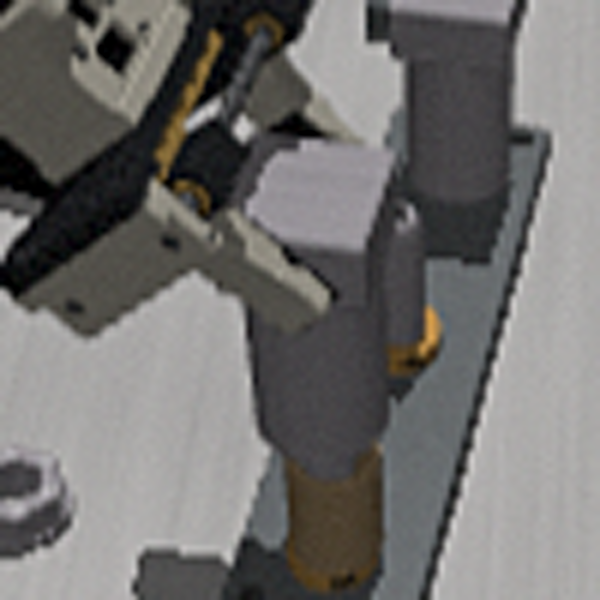

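```bash
python3 al.py 30; python3 -c "
from h import *
for i in range(4):
    o=sensors.get_obs();print(o['clock'],o['tool_pos'],o['orientation'],o['force']);snap('top')"
```

```text
[0.62661674 0.12951182 0.23212401] [  17.9   43.9   34.3  -20.9 -120.3   60.3]
mouth [312. 408.] bottom edge 459.0 noz [324. 428.] sleeve top [325. 453.]
41.7 [0.61339365 0.13138551 0.2186096 ] [135.33973183   0.15403854 -97.90914859] [-0.04778452  0.21462175 -3.27929373]
41.75 [0.61339871 0.13139005 0.21872503] [135.34887456   0.16170192 -97.91012316] [-0.05545487  0.7243612  -3.34025669]
41.8 [0.61338513 0.13141846 0.21879547] [135.35510607   0.16953023 -97.9085946 ] [ 0.52374838 -0.12402235 -3.48505856]
41.85 [0.6133255  0.13144842 0.21874538] [135.3478149    0.17008734 -97.9088618 ] [-0.337018    0.09138196 -4.44845993]
```

View pics/s30z.png

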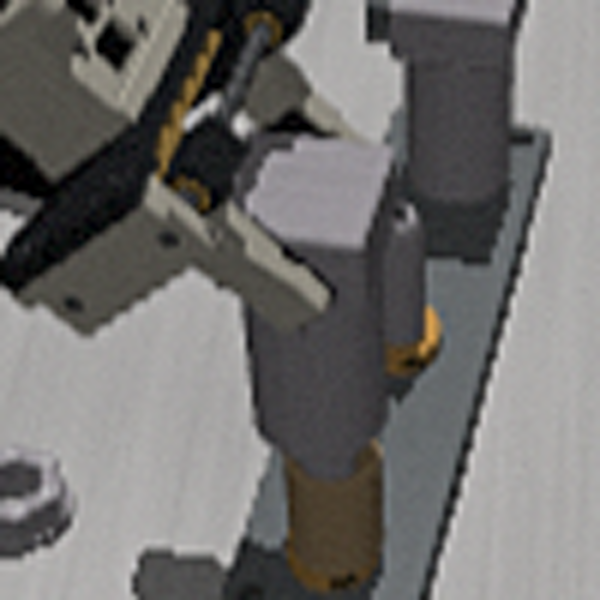

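```bash
python3 - <<'E'
from h import *
S=snap('side')
p,R=tool();g=p-R.apply([0,0,.019]);f=lambda q:((proj(S,q)-[250,150]+.5)*6-.5)
n=R.apply([1,0,0]);n[2]=0;n/=np.linalg.norm(n);m=np.array([-n[1],n[0],0])
def pts(o):
    c=g+o
    return [f(c+[0,0,.017]+.031*(i*n+j*m)).round(0) for i,j in[(1,1),(1,-1),(-1,-1),(-1,1)]], min([0]), np.max([f(c-[0,0,.111]+.029*np.array([np.cos(a),np.sin(a),0])) for a in np.linspace(0,6.28,60)],axis=0).round(0), np.min([f(c-[0,0,.111]+.029*np.array([np.cos(a),np.sin(a),0])) for a in np.linspace(0,6.28,60)],axis=0).round(0)
for o in ([0,0,0],[-.004,0,0],[-.004,0,-.005],[-.004,.005,0]): print(o,*pts(np.array(o)))
# sleeve bottom/edges at nominal
a=np.linspace(0,6.28,60)
for z in (.032,.092):
    q=np.array([f([.6221+.0215*np.cos(t),.129+.0215*np.sin(t),z]) for t in a]);print(z,q.min(0).round(0),q.max(0).round(0))
q=np.array([f([.6028+.009*np.cos(t),-.0099+.009*np.sin(t),.108]) for t in a]);print('noz1 tip',q.mean(0))
E
```

```text
[0, 0, 0] [array([243., 122.]), array([394., 142.]), array([357., 246.]), array([198., 224.])] 0 [380. 459.] [244. 359.]
[-0.004, 0, 0] [array([253., 122.]), array([404., 143.]), array([368., 247.]), array([209., 224.])] 0 [389. 459.] [253. 360.]
[-0.004, 0, -0.005] [array([253., 132.]), array([404., 152.]), array([368., 257.]), array([210., 234.])] 0 [389. 467.] [254. 368.]
[-0.004, 0.005, 0] [array([251., 130.]), array([403., 151.]), array([366., 256.]), array([207., 233.])] 0 [388. 468.] [252. 368.]
0.032 [283. 505.] [377. 579.]
0.092 [275. 417.] [374. 490.]
noz1 tip [395.38857926 215.44321227]
```

Call:
{"name": "drive_tool", "arguments": {"moves": [[0,0,0.01,0,0,0],[0,-0.035,0.045,0,0,0],[0,-0.07,0.08,0,0,0],[0,-0.09,0.1,0,0,0],[0,-0.09,0.1,0,0,0]]}}

```text
clock: 42.45
tool_pos: [0.6119, 0.1316, 0.1972]
orientation: [135.2, 0.1, -97.9]
force: [0.1, 0.6, -3.4]
opening: 0.0617
```

```bash
python3 al.py 31
```

```text
[0.62555063 0.12971109 0.21175015] [  17.9   44.5   32.7  -20.5 -118.3   61.1]
mouth [316. 440.] bottom edge 491.0 noz [324. 428.] sleeve top [325. 453.]
```

View pics/s31z.png

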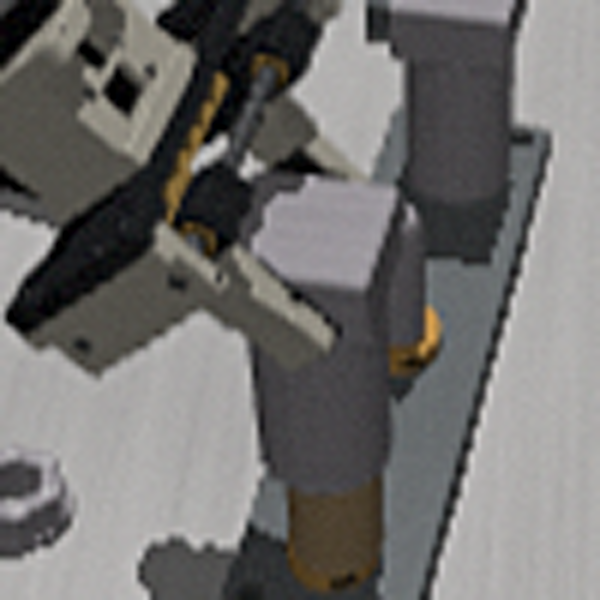

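Call:
{"name": "drive_tool", "arguments": {"moves": [[0,0.01,0.01,0,0,0],[0,-0.02,0.04,0,0,0],[0,-0.055,0.075,0,0,0],[0,-0.085,0.105,0,0,0],[0,-0.085,0.105,0,0,0]]}}

```text
clock: 43.05
tool_pos: [0.6097, 0.1319, 0.1765]
orientation: [135.2, 0.1, -97.9]
force: [0.3, -0.3, -2.9]
opening: 0.0621
```

```bash
python3 al.py 32
```

```text
[0.62347537 0.12996073 0.19117648] [  18.    45.2   31.1  -20.1 -116.1   61.9]
mouth [322. 473.] bottom edge 523.0 noz [324. 428.] sleeve top [325. 453.]
```

View pics/s32z.png

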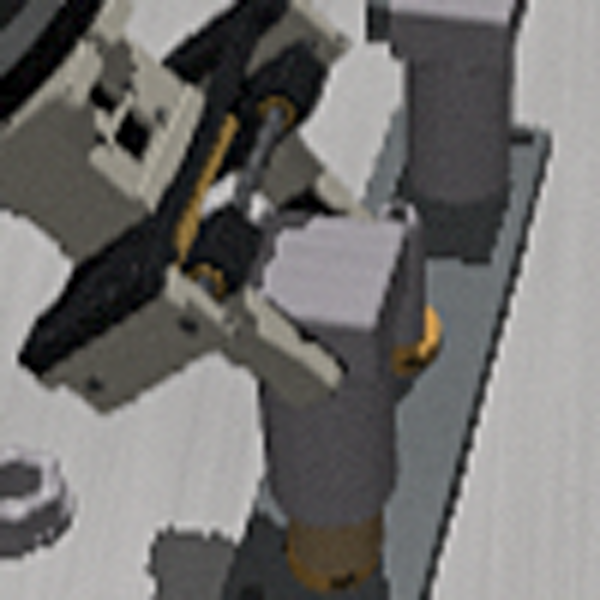

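Call:
{"name": "drive_tool", "arguments": {"moves": [[0,-0.035,0.04,0,0,0],[0,-0.075,0.08,0,0,0],[0,-0.115,0.12,0,0,0],[0,-0.155,0.16,0,0,0],[0,-0.155,0.16,0,0,0]]}}

```text
clock: 43.65
tool_pos: [0.6092, 0.1319, 0.1424]
orientation: [135.1, 0.1, -97.9]
force: [-0.5, 0.1, -3.6]
opening: 0.0617
```

Call:
{"name": "drive_tool", "arguments": {"moves": [[0,-0.03,0.03,0,0,0],[0,-0.06,0.06,0,0,0],[0,-0.08,0.08,0,0,0],[0,-0.08,0.08,0,0,0]]}}

```text
clock: 44.05
tool_pos: [0.6088, 0.1319, 0.1245]
orientation: [135.0, 0.0, -97.9]
force: [-0.5, -0.8, -4.5]
opening: 0.0616
```

```bash
python3 al.py 33
```

```text
[0.62248261 0.13002544 0.13885992] [  18.1   47.4   28.2  -19.5 -111.5   63.6]
mouth [329. 549.] bottom edge 599.0 noz [324. 428.] sleeve top [325. 453.]
```

View pics/s33z.png

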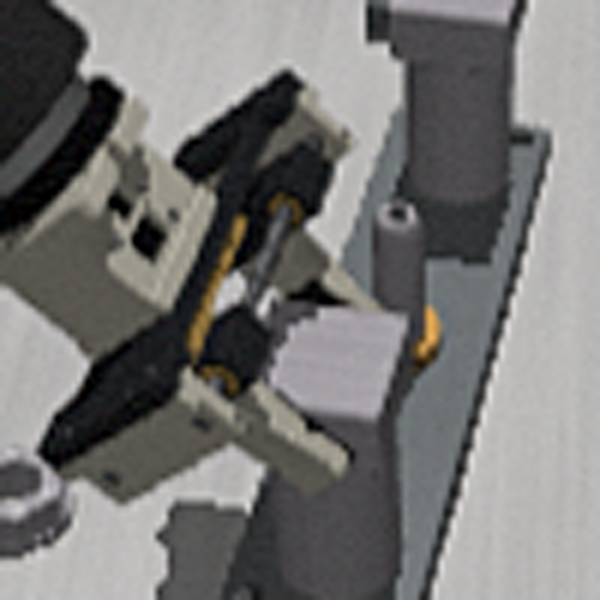

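Call:
{"name": "drive_tool", "arguments": {"moves": [[0,-0.012,0.012,0,0,0],[0,-0.022,0.022,0,0,0],[0,-0.022,0.022,0,0,0]]}}

```text
clock: 44.45
tool_pos: [0.6091, 0.1319, 0.1205]
orientation: [135.1, 0.1, -97.9]
force: [0.5, -0.4, -4.2]
opening: 0.0619
```

Call:
{"name": "drive_tool", "arguments": {"moves": [[0,-0.006,0.006,0,0,0],[0,-0.006,0.006,0,0,0],[0,-0.006,0.006,0,0,0]]}}

```text
clock: 44.75
tool_pos: [0.6091, 0.1319, 0.1192]
orientation: [135.1, 0.0, -97.9]
force: [1.2, -0.3, -4.2]
opening: 0.0619
```

Call:
{"name": "drive_tool", "arguments": {"moves": [[0,-0.006,0.006,0,0,0],[0,-0.006,0.006,0,0,0],[0,-0.006,0.006,0,0,0]]}}

```text
clock: 45.05
tool_pos: [0.6092, 0.1319, 0.1184]
orientation: [135.1, 0.1, -97.9]
force: [0.6, 1.0, 1.0]
opening: 0.0615
```

Call:
{"name": "drive_tool", "arguments": {"moves": [[0,-0.004,0.004,0,0,0],[0,-0.004,0.004,0,0,0],[0,-0.004,0.004,0,0,0]]}}

```text
clock: 45.35
tool_pos: [0.6092, 0.1318, 0.1183]
orientation: [135.1, 0.1, -97.9]
force: [-0.5, 1.0, 5.2]
opening: 0.0618
```

Call:
{"name": "drive_tool", "arguments": {"moves": [[0,0,0,0,0,0],[0,0,0,0,0,0],[0,0,0,0,0,0],[0,0,0,0,0,0],[0,0,0,0,0,0]], "fingers": 0.9}}

```text
clock: 45.85
tool_pos: [0.6091, 0.1318, 0.1182]
orientation: [135.1, 0.1, -97.9]
force: [0.1, 0.1, 0.2]
opening: 0.0831
```

Call:
{"name": "drive_tool", "arguments": {"moves": [[0,0,-0.2,0,0,0],[0,0,-0.5,0,0,0],[0,0,-0.8,0,0,0],[0,0,-1,0,0,0],[0,0,-1,0,0,0]]}}

```text
clock: 46.35
tool_pos: [0.7166, 0.116, 0.2264]
orientation: [135.4, 0.1, -98.0]
force: [0.1, -0.4, 0.8]
opening: 0.0832
```

```bash
python3 - <<'E'
from h import *
print(sensors.get_obs()['joint_pos'].round(1))
S=snap('side','s34');T=snap('top','t34')
cv2.imwrite('pics/s34z.png',cv2.resize(cv2.imread('pics/s34.png')[110:260,250:370],None,fx=4.5,fy=4,interpolation=cv2.INTER_CUBIC))
plan([.64,.0,.33],R=tiltR(172,.01,-1)[0])
E
```

```text
[  15.    56.    60.1  -22.5 -134.1   57.2]
plan [ 0.841  0.773 -0.233] [0.748 0.001 0.002] rows>= 6.0
```

View pics/s34z.png

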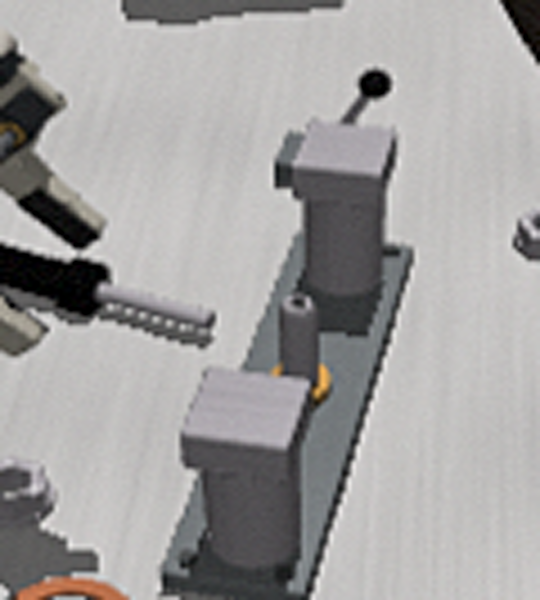

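View pics/t34.png

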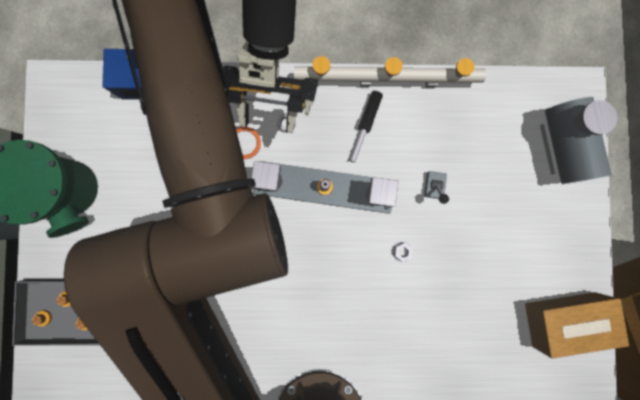

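Call:
{"name": "drive_tool", "arguments": {"moves": [[0.2,0.5,-0.3,0.1,0,0],[0.84,0.77,-0.23,0.75,0,0],[0.84,0.77,-0.23,0.75,0,0],[0.84,0.77,-0.23,0.75,0,0],[0.84,0.77,-0.23,0.75,0,0],[0.84,0.77,-0.23,0.75,0,0],[0.84,0.77,-0.23,0.75,0,0],[0.84,0.77,-0.23,0.75,0,0]], "fingers": -1}}

```text
clock: 47.25
tool_pos: [0.6382, 0.0003, 0.3296]
orientation: [-180.0, 0.1, -97.8]
force: [-0.1, 0.5, -0.6]
opening: 0.0248
```

```bash
python3 - <<'E'
from h import *
print(sensors.get_obs()['joint_pos'].round(1))
plan([.58,-.14,.32],R=Ro.from_euler('xyz',[180,0,-94],degrees=True))
plan([.51,-.303,.32],R=Ro.from_euler('xyz',[180,0,-94],degrees=True))
E
```

```text
[ 17.5  14.5   5.4  -0.1 -80.8  64.7]
plan [0.98  0.257 0.062] [-0.001  0.001 -0.064] rows>= 4.0
plan [2.12  0.571 0.06 ] [-0.001  0.001 -0.064] rows>= 7.0
```

Call:
{"name": "drive_tool", "arguments": {"moves": [[0.98,0.26,0,0,0,-0.06],[0.98,0.26,0,0,0,-0.06],[0.98,0.26,0,0,0,-0.06],[0.98,0.26,0,0,0,-0.06],[0.98,0.26,0,0,0,-0.06]]}}

```text
clock: 47.75
tool_pos: [0.5795, -0.1412, 0.328]
orientation: [179.9, 0.1, -94.4]
force: [1.0, -0.2, -0.7]
opening: 0.0004
```

```bash
python3 - <<'E'
from h import *
plan([.51,-.303,.30],R=Ro.from_euler('xyz',[180,0,-94],degrees=True))
S=snap('side','s35')
cv2.imwrite('pics/s35z.png',cv2.resize(cv2.imread('pics/s35.png')[110:260,250:370],None,fx=4.5,fy=4,interpolation=cv2.INTER_CUBIC))
E
```

```text
plan [1.111 0.38  0.186] [ 0.002  0.001 -0.006] rows>= 4.0
```

View pics/s35z.png

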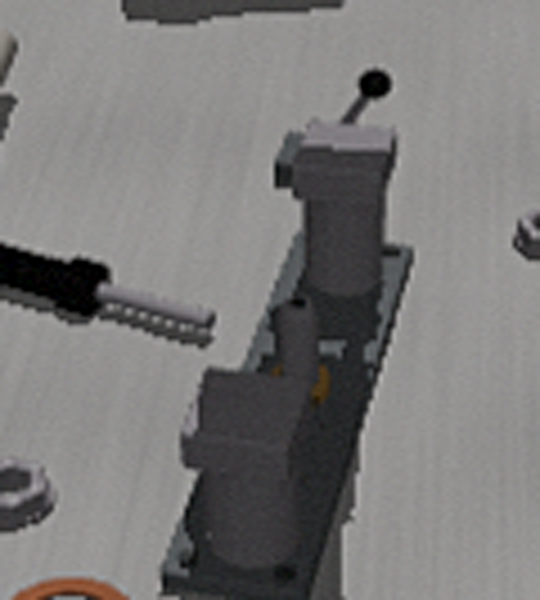

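Both shrouds still seated. Heading to the −x side of the lever.

Call:
{"name": "drive_tool", "arguments": {"moves": [[0.95,0.38,0.1,0,0,0],[0.95,0.38,0.1,0,0,0],[0.95,0.38,0.1,0,0,0],[0.95,0.38,0.1,0,0,0],[0.95,0.38,0.1,0,0,0]]}}

```text
clock: 48.3
tool_pos: [0.5127, -0.2782, 0.3118]
orientation: [179.8, 0.1, -94.4]
force: [-0.4, -0.8, -0.6]
opening: 0.0003
```

```bash
python3 - <<'E'
from h import *
plan([.515,-.303,.2],R=Ro.from_euler('xyz',[180,0,-94],degrees=True))
S=snap('side','s36');T=snap('top','t36')
E
```

```text
plan [ 0.165 -0.031  0.745] [ 0.004  0.002 -0.006] rows>= 3.0
```

View pics/s36.png

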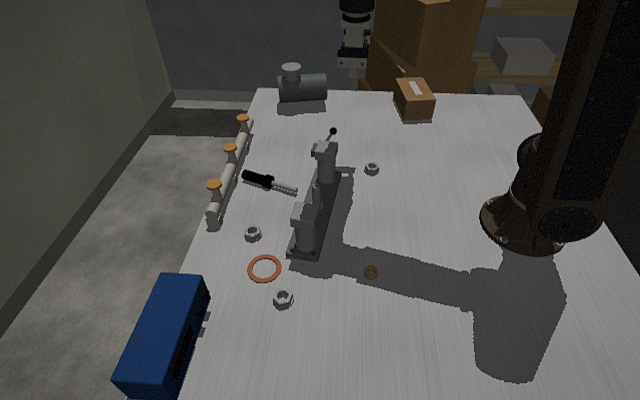

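Call:
{"name": "drive_tool", "arguments": {"moves": [[0.165,-0.03,0.3,0,0,0],[0.165,-0.03,0.6,0,0,0],[0.165,-0.03,0.75,0,0,0],[0.165,-0.03,0.75,0,0,0]]}}

```text
clock: 48.8
tool_pos: [0.5148, -0.2995, 0.1958]
orientation: [179.4, 0.2, -94.1]
force: [-0.1, 0.7, 0.0]
opening: 0.0004
```

```bash
python3 - <<'E'
from h import *
plan([.515,-.303,.085],R=Ro.from_euler('xyz',[180,0,-94],degrees=True))
E
```

```text
plan [ 0.026 -0.01   0.738] [ 0.01   0.004 -0.002] rows>= 3.0
```

Call:
{"name": "drive_tool", "arguments": {"moves": [[0.026,0,0.3,0.01,0,0],[0.026,0,0.6,0.01,0,0],[0.026,0,0.72,0.01,0,0],[0.026,0,0.73,0.01,0,0],[0.026,0,0.73,0.01,0,0]]}}

```text
clock: 49.3
tool_pos: [0.5154, -0.3027, 0.0879]
orientation: [-179.9, 0.2, -94.0]
force: [0.4, -0.4, 1.5]
opening: 0.0006
```

```bash
python3 - <<'E'
from h import *
p,R=tool();print(R.as_matrix().round(2))
plan([.60,-.308,.085],R=Ro.from_euler('xyz',[180,0,-94],degrees=True))
S=snap('side','s37');T=snap('top','t37')
cv2.imwrite('pics/s37z.png',cv2.resize(cv2.imread('pics/s37.png')[80:200,280:400],None,fx=5,fy=5,interpolation=cv2.INTER_CUBIC))
E
```

```text
[[-0.07 -1.    0.  ]
 [-1.    0.07  0.  ]
 [-0.   -0.   -1.  ]]
plan [-0.004 -0.565  0.02 ] [-0.002  0.003 -0.001] rows>= 2.0
```

View pics/s37z.png

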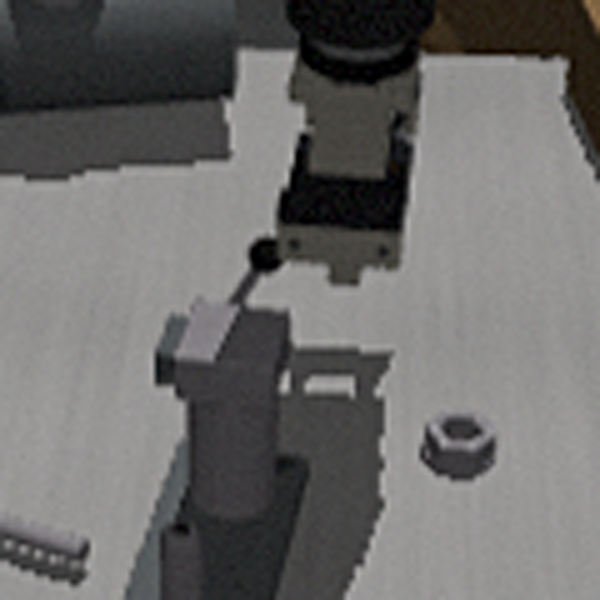

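View pics/t37.png

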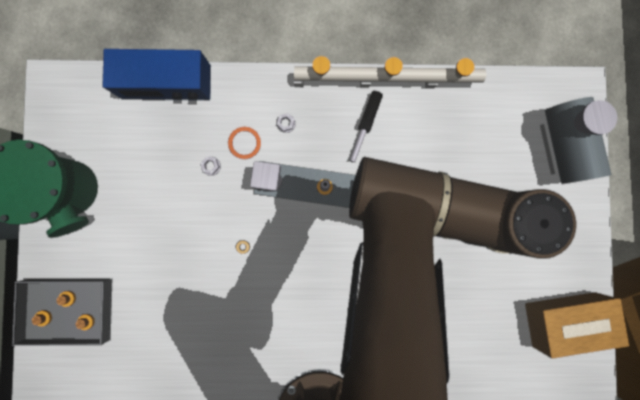

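Call:
{"name": "drive_tool", "arguments": {"moves": [[0,-0.1,0.02,0,0,0],[0,-0.2,0.03,0,0,0],[0,-0.28,0.03,0,0,0],[0,-0.36,0.03,0,0,0],[0,-0.44,0.03,0,0,0],[0,-0.52,0.03,0,0,0],[0,-0.55,0.03,0,0,0]]}}

```text
clock: 50.1
tool_pos: [0.5993, -0.3091, 0.0843]
orientation: [-179.8, 0.2, -94.1]
force: [-0.5, -0.4, 0.6]
opening: -0.0001
```

Call:
{"name": "drive_tool", "arguments": {"moves": [[0,-0.06,0,0,0,0],[0,-0.12,0,0,0,0],[0,-0.16,0,0,0,0],[0,-0.16,0,0,0,0]]}}

```text
clock: 50.5
tool_pos: [0.6241, -0.3107, 0.0841]
orientation: [-179.7, 0.2, -94.0]
force: [-0.3, -0.4, -0.4]
opening: 0.0005
```

```bash
python3 - <<'E'
from h import *
S=snap('side','s38')
cv2.imwrite('pics/s38z.png',cv2.resize(cv2.imread('pics/s38.png')[80:200,280:400],None,fx=5,fy=5,interpolation=cv2.INTER_CUBIC))
E
```

```text
(no output)
```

View pics/s38z.png

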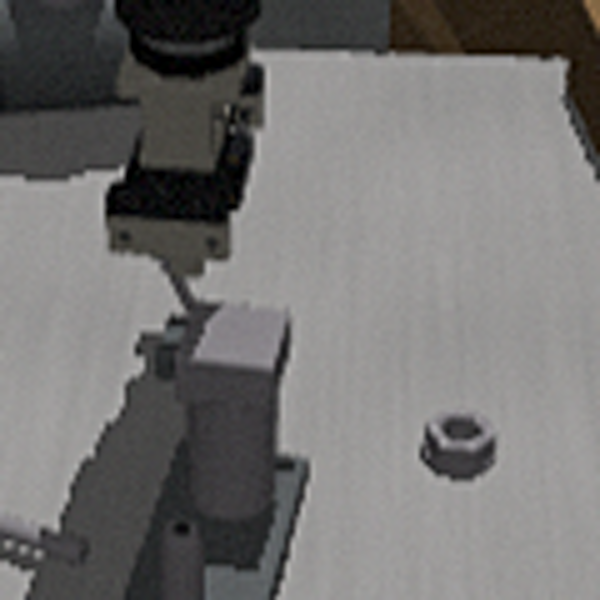

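Call:
{"name": "drive_tool", "arguments": {"moves": [[0,-0.03,0,0,0,0],[0,-0.04,0,0,0,0],[0,-0.04,0,0,0,0]]}}

```text
clock: 50.85
tool_pos: [0.6298, -0.3111, 0.0843]
orientation: [-179.7, 0.2, -94.0]
force: [-0.3, 0.5, 0.9]
opening: 0.0001
```

Call:
{"name": "drive_tool", "arguments": {"moves": [[0,-0.02,0,0,0,0],[0,-0.03,0,0,0,0],[0,-0.03,0,0,0,0]]}}

```text
clock: 51.15
tool_pos: [0.6312, -0.3112, 0.084]
orientation: [179.9, 0.2, -94.1]
force: [-9.7, 0.7, 3.8]
opening: 0.0006
```

The stop is reached (9.7 N of reaction). Back off, rise and check.

Call:
{"name": "drive_tool", "arguments": {"moves": [[0,0.1,0,0,0,0],[0,0.3,0,0,0,0],[0,0.5,0,0,0,0],[0,0.6,0,0,0,0],[0,0.6,0,0,0,0]]}}

```text
clock: 51.65
tool_pos: [0.5399, -0.3048, 0.0849]
orientation: [180.0, 0.2, -94.1]
force: [-0.6, -1.0, 0.0]
opening: 0.0005
```

Call:
{"name": "drive_tool", "arguments": {"moves": [[0,0.1,-0.3,0,0,0],[0,0.2,-0.7,0,0,0],[0,0.3,-1,0,0,0],[0,0.3,-1,0,0,0],[0,0.3,-1,0,0,0]]}}

```text
clock: 52.15
tool_pos: [0.4968, -0.3026, 0.2381]
orientation: [-179.7, 0.1, -94.1]
force: [0.8, -0.3, -0.5]
opening: 0.0008
```

Call:
{"name": "drive_tool", "arguments": {"moves": [[1,0.3,0,0,0,0],[1,0.3,0,0,0,0],[1,0.3,0,0,0,0],[1,0.3,0,0,0,0],[1,0.3,0,0,0,0]]}}

```text
clock: 52.65
tool_pos: [0.4404, -0.4502, 0.2352]
orientation: [-179.8, 0.2, -94.3]
force: [0.4, -0.3, -0.3]
opening: 0.0008
```

Call:
{"name": "drive_tool", "arguments": {"moves": [[1,0.5,0,0,0,0],[1,0.5,0,0,0,0],[1,0.5,0,0,0,0],[1,0.5,0,0,0,0],[1,0.5,0,0,0,0],[1,0.5,0,0,0,0]]}}

```text
clock: 53.25
tool_pos: [0.3551, -0.5933, 0.2334]
orientation: [-179.9, 0.3, -94.3]
force: [-0.3, 1.2, -0.8]
opening: 0.0004
```

```bash
python3 - <<'E'
from h import *
S=snap('side','s39');T=snap('top','t39')
cv2.imwrite('pics/s39z.png',cv2.resize(cv2.imread('pics/s39.png')[110:270,260:380],None,fx=5,fy=3.7,interpolation=cv2.INTER_CUBIC))
cv2.imwrite('pics/t39z.png',cv2.resize(cv2.imread('pics/t39.png')[130:230,230:470],None,fx=3.3,fy=3.3,interpolation=cv2.INTER_CUBIC))
E
```

```text
(no output)
```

View pics/s39z.png

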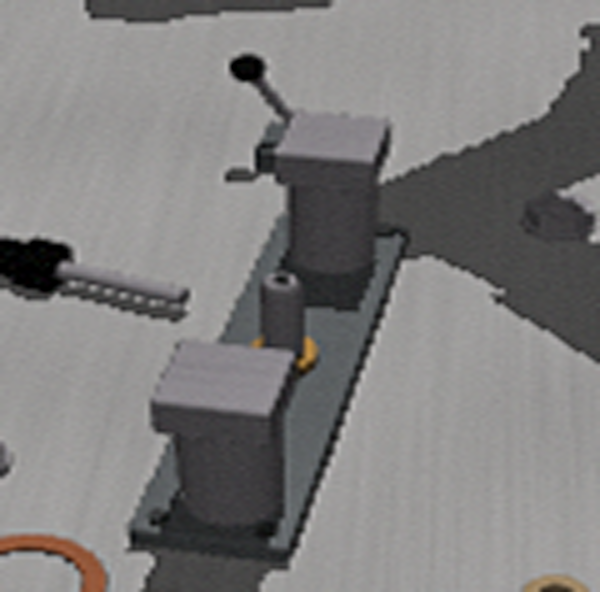

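View pics/t39z.png

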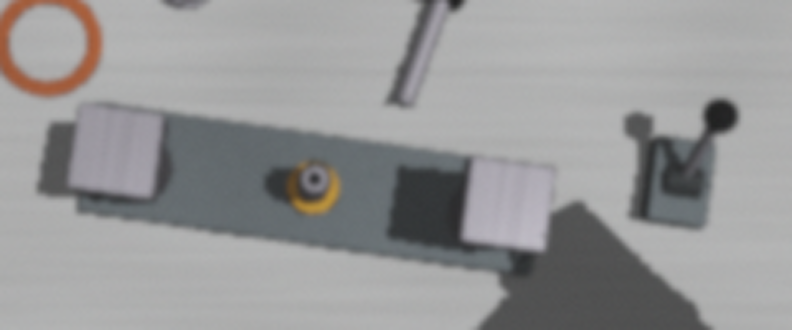

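```bash
python3 - <<'E'
from h import *
S=snap('side');T=snap('top');z=lambda x,y:((x+.5)/3.3-.5+230,(y+.5)/3.3-.5+130); zs=lambda x,y:((x+.5)/5-.5+260,(y+.5)/3.7-.5+110)
for c in [(117,150),(507,202)]: print(ray(T,*z(*c),.148))
print('side',ray(S,*zs(228,380),.148),ray(S,*zs(336,140),.148))
print('ball',tri(T,z(720,117),S,zs(247,68)))
E
```

```text
[0.61879472 0.13102879 0.148     ]
[ 0.58343178 -0.14541204  0.148     ]
side [0.6154616  0.13604775 0.148     ] [ 0.57902961 -0.14027323  0.148     ]
ball (array([ 0.65186645, -0.31418435,  0.10137994]), array([0.00031097]))
```

```bash
python3 -c "
from h import *
print(ticket.close_job())"
```

```text
the job is handed in; nothing more can be done
None
```

The job is done and handed in at about 53 s of the 208 s allowed. I got no verdict back, so what follows rests on my own checks.

- **Sleeves:** only two were present. I lowered one gently onto nozzle0 and the other onto nozzle2, each until it sat on its brass socket. Side-camera pictures showed both home, with the nozzle tips showing above them. The nozzle0 sleeve appears to lean against one side of its nozzle, about 2.5–3.5 mm off the axis (limit 6 mm).
- **Shrouds:** I turned both upside down and lowered them over the two sleeved nozzles until I felt contact with the bank plate. Both looked upright in the last pictures. The head centres measured:

| Shroud over | Top camera: distance from nozzle axis | Side camera: distance from nozzle axis |
|---|---|---|
| nozzle0 | about 4 mm | about 10 mm |
| nozzle2 | about 1 mm | about 8 mm |

- **Disagreement:** the two cameras differ by about 6 mm for both shrouds. The side values come close to the 10 mm limit. I trust the top camera more, because the shroud bore only leaves about 4.5 mm of play around a sleeve.
- **Lever:** I pushed it over last, until it met its stop (9.7 N of reaction). Its ball was measured at x = 0.652 m, which fits the far stop.
- **Bystanders:** the nuts, driver, gasket and spacer showed no visible movement in the pictures. The robot was clear of everything when I handed in.

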